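# Nest the steel beakers in their case and shut the dust cover

### The arm

A 7-joint arm with a two-finger parallel gripper is mounted at the origin on a cart in front of the work surface, level with it; the furniture and walls round the work are solid. World frame = base frame: x ahead of the robot, y to its left, z up, the work surface at z = 0. Lengths are in mm, angles in rad, forces in N, time in s.
With the tool pointing down it reaches from about 425 to 950 mm from the base axis. Payload 4.7 kg.
Tool frame: the origin (TCP) lies at the very end of the fingers, on their centre line; the grasp point (between the pads) lies 19 mm behind it; z points along the fingers, y is the direction in which the jaws open and shut (so a half turn about z gives the same grasp; the last joint's range is limited). The gripper opens to 85 mm and grips with 20 to 120 N. Pads are 22 mm wide; open, the fingers measure 114 mm over their backs; the gripper's body (76 mm by 85 mm) begins 54 mm behind the grasp point. The pads swing forward as they close: fully open they stand 13 mm farther back than shut.
Start: joints at [1.155, 0.469, -0.049, 1.532, 0.024, 1.141, -0.082], TCP at [254.675, -625.131, 231.335] pointing down, gripper open.
Joint ranges: [-2.59, 2.59], [-0.33, 1.99], [-1.39, 1.29], [0.1, 2.45], [-1.04, 4.18], [0.21, 1.99], [-2.66, 2.66]. Speed limits (rad/s): [2.57, 2.57, 3.14, 3.14, 3.14, 3.14, 3.14].

### API

Orientations are given as a rotation vector (axis times angle).
In Python, from station import state, snapshot, calibration, close_job gives the robot as it stands. The module is installed in compiled form; this text tells all that it offers.
- The arm moves only by the tool carry_out, never from a script. Its argument "series" is a list of rows, each a list of 2 entries, a list of its own where there are three numbers: the shift along the world's x, y, z in cm, then the turn about the world's z in rad. A call has 1 to 10 rows; each row shifts and turns the pose as measured when the row begins; what a row does not reach is not made up. A row lasts 1/10 s, in which the tool goes at most 50 mm and 8.59 degrees, less where a joint would pass 70% of its speed; a pose out of reach is approached as far as the arm can. A call with a gripper value outside its range is refused whole. "hand" is the closure, from -1 (fully open) to 1 (shut), set as the call begins (left out, the last holds). The fingers move at their own pace and stop on an object; the grip force is fixed at half the most. Time passes only in rows, so rows that do not move let the fingers close. It gives the time, the measured TCP pose, the force and the opening at its end, in the units of the state.
- state(): the state, without advancing time (a new reading comes with each control period).
- snapshot(name): name is "scene" or "top"; returns the picture (384x512x3 uint8, red, green, blue); there is no depth.
- calibration(name): a dict with "vertical_fov" (degrees; the focal length in pixels is half the picture's height over the tangent of half this angle, whatever the lens; pixels are square), "cx", "cy" (the principal point, pixels), "world_to_cam" (4x4, takes a point from world to camera coordinates). Camera axes: x right, y down, z forward; pixel columns grow to the right and rows downward; lengths in mm; the calibration is good to about 2 mm. A picture is of the moment at which its call begins. calibration takes no time and is no camera call.
- close_job(): hands the job in, once; it reports no verdict.
The state is a dict: "t": time; "joint_pos": joint angles; "joint_vel": joint speeds; "tau": joint torques, N m; "position": TCP position; "ee_rot": TCP orientation; "ft_force": force on the tool from outside, world axes, zero at the start; "torque": the same for the moment, N m; "width": finger opening in mm.
Only numpy, scipy, OpenCV 4.12 (cv2) and the standard library are available. Lean on these libraries where they do the work, as an engineer would, in place of code of your own. Each camera call takes 0.05 s, during which the arm holds its last target.

### The job

Put the steel beakers away: swing the storage case's clear cover gently right back onto its open stop, then take the beakers standing on the desk one at a time from the largest to the smallest, standing the largest inside the ring on the case's base and each next one upright inside the one before. When all are nested, lower the cover gently until it is fully shut, and leave the things around the work where they are.

Things in the scene. Friction and masses are not known exactly. Their poses are not given: they have to be found in the camera images.
- case: fixed storage case on the desk: grey base plate 170 x 156 x 15 mm carrying a low black rubber locating ring and, hinged at its back edge, a clear dust cover. Origin: centre of the ring on the desk surface (z = 0); the plate runs from 90 mm before it to 80 mm behind it. Its x axis points from the handle side (front) to the hinge side (back), its y axis along the hinge, z up. The yaw differs from start to start
- ring_centre (a point): centre of the locating ring, on the top face of the base plate, 15 mm above the desk; axes as the case. The ring is 74 mm inside, 84 mm outside and 6 mm high
- hinge_line (a point): middle of the cover's hinge axis: 70 mm behind the ring centre (along the case's +x) and 22 mm above the desk; the axis runs along the case's y
- cover (a joint): angle of the dust cover: 0 = shut, resting on the base plate; 1.62 rad = swung up and fully back on its open stop. A stiff friction hinge (0.3 N m): the cover stays wherever it is left. Shut, it is a clear hood (open below) 150 mm deep in front of the hinge, 140 mm wide, its top 140 mm above the desk, walls 4 mm; it weighs 0.22 kg. Fully open, it stands behind the base plate and reaches 118 mm behind the hinge and 195 mm above it
- cover_handle (a point): middle of the cover's handle bar: a dark steel round bar 10 mm thick and 90 mm long, parallel to the hinge, 40 mm (axis) in front of the hood's front wall, carried by a post at each end. It turns with the cover: with the cover shut it lies 190 mm before and 104 mm above the hinge axis; fully open 113 mm behind and 185 mm above it
- beaker_68: plain cylindrical steel beaker, open at the top, the largest of the set: 68 mm outside diameter, 38 mm high, wall 2.5 mm (mouth 63 mm), solid weighted floor 14 mm thick. Origin: centre of its underside, z along its axis towards the mouth. May be absent. Nested in any larger beaker it stands on that one's floor, 14 mm higher, and its rim sticks out at least 18 mm above the larger one's rim
- beaker_58: plain cylindrical steel beaker, open at the top, the second size of the set: 58 mm outside diameter, 42 mm high, wall 2.5 mm (mouth 53 mm), solid weighted floor 14 mm thick. Origin: centre of its underside, z along its axis towards the mouth. May be absent. Nested in any larger beaker it stands on that one's floor, 14 mm higher, and its rim sticks out at least 18 mm above the larger one's rim
- beaker_48: plain cylindrical steel beaker, open at the top, the third size of the set: 48 mm outside diameter, 46 mm high, wall 2.5 mm (mouth 43 mm), solid weighted floor 14 mm thick. Origin: centre of its underside, z along its axis towards the mouth. May be absent. Nested in any larger beaker it stands on that one's floor, 14 mm higher, and its rim sticks out at least 18 mm above the larger one's rim
- beaker_38: plain cylindrical steel beaker, open at the top, the fourth size of the set: 38 mm outside diameter, 50 mm high, wall 2.5 mm (mouth 33 mm), solid weighted floor 14 mm thick. Origin: centre of its underside, z along its axis towards the mouth. May be absent. Nested in any larger beaker it stands on that one's floor, 14 mm higher, and its rim sticks out at least 18 mm above the larger one's rim
- beaker_28: plain cylindrical steel beaker, open at the top, the smallest of the set: 28 mm outside diameter, 54 mm high, wall 2.5 mm (mouth 23 mm), solid weighted floor 14 mm thick. Origin: centre of its underside, z along its axis towards the mouth. May be absent. Nested in any larger beaker it stands on that one's floor, 14 mm higher, and its rim sticks out at least 18 mm above the larger one's rim
- reagent_bottle: bystander: closed screw-cap bottle 40 mm across, 85 mm high; origin centre of underside
- petri_dish: bystander: round lidded dish, 58 mm across, 15 mm high; origin centre of underside
- tape_roll: bystander: roll of tape lying flat, 96 mm across, 25 mm high; origin centre of underside
- marker: bystander: marker pen 135 mm long (along its y axis), 17 mm thick, lying; origin centre of underside
- timer: bystander: small wedge-shaped bench timer 66 x 72 x 28 mm; origin centre of underside
Things that resemble listed ones, but are neither listed nor needed, are in the scene too. What is shaped like the beaker_58 but orange is not meant.

How it is judged:
By the outcome, as a careful person would: the job done as asked, in the order asked, and still so for the second after the job is handed in, with the robot touching nothing.
Of beaker_68, beaker_58, beaker_48, beaker_38, beaker_28 only 4 to 5 are there at a start; the rules pass over those that are not, and their reading is None.
At some moment in a run one of beaker_68, beaker_58, beaker_48 may be knocked a few centimetres aside while the robot is not near it.
It also fails if it takes over 200 s, if anything falls off the work surface, if the arm or the gripper's body presses on something with over 40 N, if the wrist force passes 120 N, or if a joint passes its speed limit or range.

## Working session

There is one attempt and no reset: what is moved stays moved. The work goes in short steps, Python scripts to look and compute and a tool call to move; the robot and the scene stay as the last step left them, time stands still between calls to the robot, and variables do not carry over. Pictures are saved under pics/ and viewed, and the job is handed in when it is done.

Besides the shell and the picture viewer there is one more tool, called as name([rows], argument=value, ...), one row to a line, values as JSON. carry_out: Moves the arm, as the interface text tells. Its arguments: {"type":"object","properties":{"series":{"type":"array"},"hand":{"type":"number"}},"required":["series"]}

```bash
ls; mkdir -p pics
python3 - <<'E'
from station import *
import cv2
print(state())
for n in("scene","top"):
    im=snapshot(n); cv2.imwrite(f"pics/{n}0.png",cv2.resize(im[:,:,::-1],(800,600),interpolation=cv2.INTER_CUBIC)); print(n,calibration(n))
E
```

```text
pics
{'t': 0.0, 'joint_pos': array([ 1.15511048,  0.46947025, -0.04860513,  1.53373933,  0.02408805,
        1.14099944, -0.08230945]), 'joint_vel': array([ 1.62967744e-04,  4.14576155e-05,  1.19915711e-03, -5.16047386e-04,
        9.55928101e-04,  2.53433216e-03, -7.10887622e-04]), 'tau': array([-3.24036000e-05, -5.10315442e+01, -4.68491565e-02, -2.37715137e+01,
        1.05999818e-02,  7.66940473e-03,  4.05192509e-06]), 'position': array([ 254.40696423, -624.56422595,  230.22281378]), 'ee_rot': array([-3.08107436e+00, -6.03442984e-01,  7.06311820e-04]), 'ft_force': array([0.56768107, 0.67371604, 0.19470802]), 'torque': array([ 0.00314399,  0.0331316 , -0.02398731]), 'width': 85.22853810399775}
scene {'vertical_fov': 56.76071907013152, 'cx': 259.02371169765917, 'cy': 192.65920008692513, 'world_to_cam': array([[-9.91242229e-01, -1.31582918e-01, -1.11704811e-02,
         5.87225076e+02],
       [-1.11808622e-01,  8.81262174e-01, -4.59212165e-01,
        -6.51181959e+00],
       [ 7.02685992e-02, -4.53941534e-01, -8.88256386e-01,
         1.40618635e+03],
       [ 0.00000000e+00,  0.00000000e+00,  0.00000000e+00,
         1.00000000e+00]])}
top {'vertical_fov': 54.86861822486388, 'cx': 254.59696870628684, 'cy': 191.47890039994385, 'world_to_cam': array([[ 2.19846726e-02, -9.99756845e-01, -1.71024700e-03,
         1.13258926e+02],
       [-9.95884551e-01, -2.17490121e-02, -8.79826208e-02,
         5.82551416e+02],
       [ 8.79240312e-02,  3.63747767e-03, -9.96120542e-01,
         1.36622810e+03],
       [ 0.00000000e+00,  0.00000000e+00,  0.00000000e+00,
         1.00000000e+00]])}
```

View pics/scene0.png

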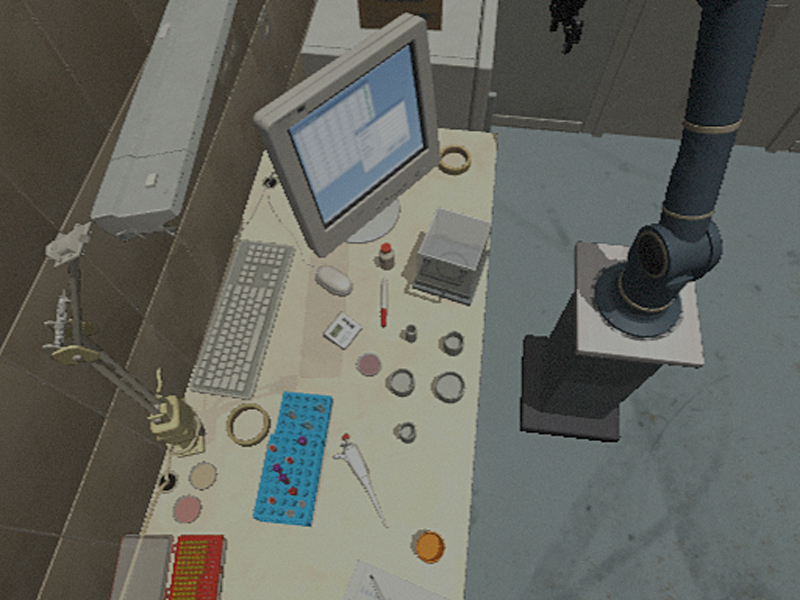

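View pics/top0.png

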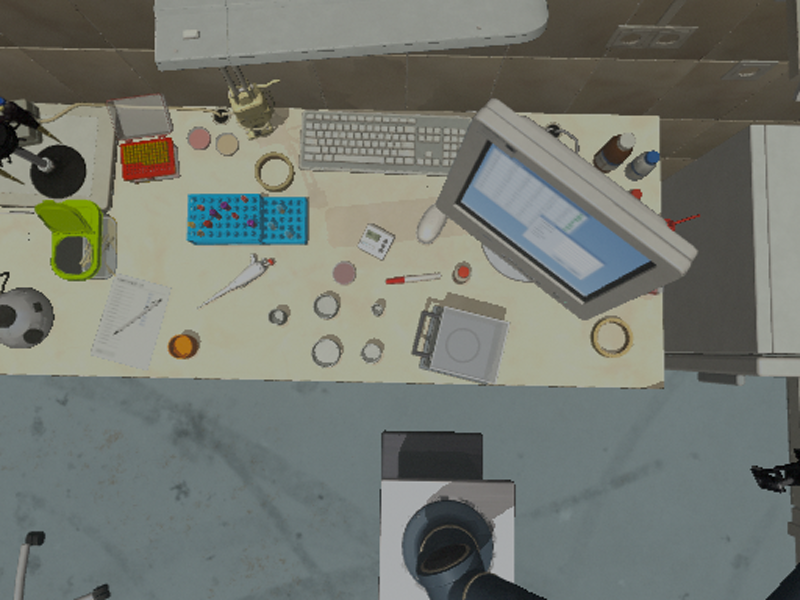

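```bash
cat > h.py <<'E'
from station import *
import cv2, numpy as np
def cam(n):
    c=calibration(n); f=192/np.tan(np.radians(c["vertical_fov"])/2); return c,f
def px2w(n,u,v,z):
    c,f=cam(n); T=c["world_to_cam"]; R=T[:3,:3]; o=-R.T@T[:3,3]
    d=R.T@np.array([(u-c["cx"])/f,(v-c["cy"])/f,1]); return o+d*(z-o[2])/d[2]
def w2px(n,p):
    c,f=cam(n); q=c["world_to_cam"]@np.append(p,1); return f*q[0]/q[2]+c["cx"],f*q[1]/q[2]+c["cy"]
def crop(n,u0,v0,u1,v1,s,name,im=None):
    if im is None: im=snapshot(n)
    a=cv2.resize(im[v0:v1,u0:u1,::-1],None,fx=s,fy=s,interpolation=cv2.INTER_CUBIC); cv2.imwrite("pics/"+name,a); return im
E
python3 - <<'E'
from h import *
im=snapshot("top"); np.save("top0.npy",im)
crop("top",160,160,290,250,6,"t1.png",im)
crop("top",250,170,340,250,7,"t2.png",im)
im=snapshot("scene");np.save("scene0.npy",im)
crop("scene",240,190,310,290,6,"s1.png",im)
crop("scene",255,125,325,200,8,"s2.png",im)
E
```

```text
(no output)
```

View pics/t1.png

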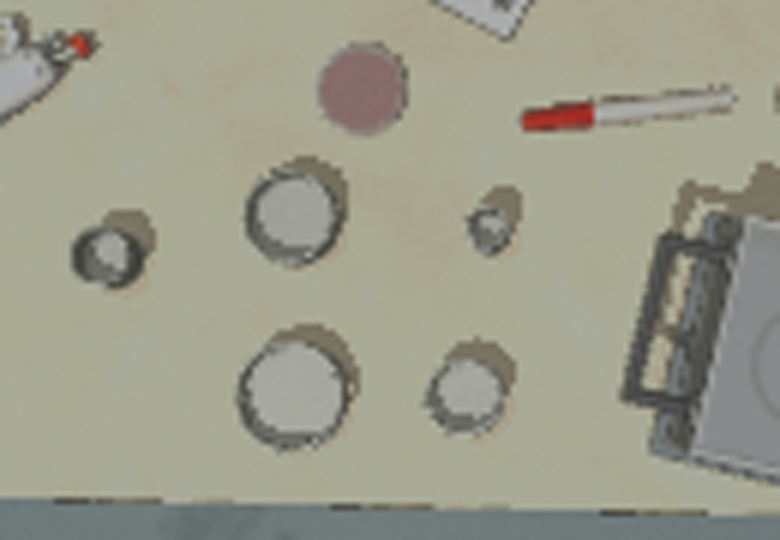

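View pics/t2.png

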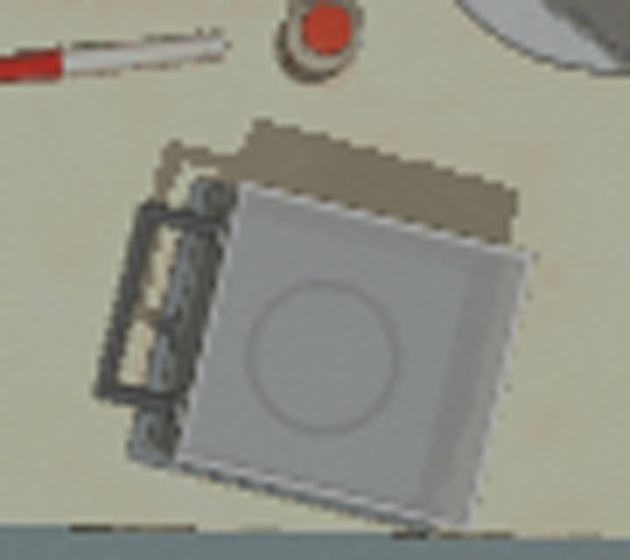

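View pics/s1.png

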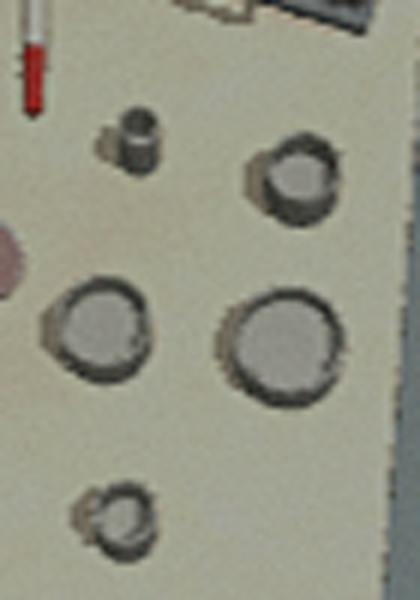

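View pics/s2.png

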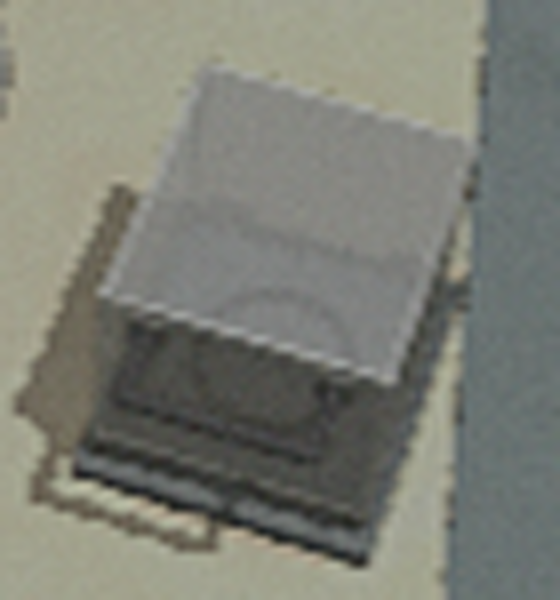

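Run:
```python
from h import *
np.set_printoptions(precision=1,suppress=True)
t2=lambda u,v:(250+u/7-.5+.07,170+v/7-.43)
t1=lambda u,v:(160+u/6-.42,160+v/6-.42)
s1=lambda u,v:(240+u/6-.42,190+v/6-.42)
s2=lambda u,v:(255+u/8-.44,125+v/8-.44)
for n,p in dict(TL=(240,185),TR=(530,255),BR=(470,525),BL=(180,460)).items(): print(n,px2w("top",*t2(*p),140))
for p in [(205,65),(475,140),(392,385),(103,292)]: print('scene top',px2w("scene",*s2(*p),140))
for p in [(147,205),(103,393)]: print('bar',px2w("top",*t2(*p),126))
print('ring',px2w("top",*t2(323,357),21))
for n,p,q,h in [(68,(295,393),(287,347),38),(58,(295,215),(105,330),42),(48,(467,393),(300,180),46),(38,(107,257),(127,520),50),(28,(490,230),(138,140),54)]:
    print(n,px2w("top",*t1(*p),h/2),px2w("scene",*s1(*q),h/2))
c=calibration
for n in("top","scene"):
    T=c(n)["world_to_cam"]; print(-T[:3,:3].T@T[:3,3])
```

```text
TL [556.4  24.3 140. ]
TR [ 525.  -118.7  140. ]
BR [392.8 -90.1 140. ]
BL [421.1  51.6 140. ]
scene top [ 523.8 -115.8  140. ]
scene top [392.2 -87.9 140. ]
scene top [421.1  51.6 140. ]
scene top [557.   18.6 140. ]
bar [546.5  69.4 126. ]
bar [452.8  89.5 126. ]
ring [474.2 -30.5  21. ]
68 [450.2 295.3  19. ] [448.9 298.9  19. ]
58 [561.7 298.7  21. ] [559.1 303.   21. ]
48 [452.6 187.5  23. ] [451.4 191.   23. ]
38 [532.4 415.   25. ] [530.8 416.6  25. ]
28 [554.5 175.6  27. ] [554.9 178.5  27. ]
[ 457.5  120.9 1412.4]
[ 482.5  721.3 1252.6]
```

```bash
cat > ov.py <<'E'
from h import *
def overlay(n,im,ring,yaw,th,u0,v0,u1,v1,s,name):
    a=cv2.resize(im[v0:v1,u0:u1,::-1],None,fx=s,fy=s,interpolation=cv2.INTER_CUBIC)
    ex=np.array([np.cos(yaw),np.sin(yaw),0]);ey=np.array([-ex[1],ex[0],0]);ez=np.array([0,0,1.])
    o=np.array([ring[0],ring[1],0.])
    W=lambda x,y,z:o+ex*x+ey*y+ez*z
    def C(x,y,z): # cover pt coordinates rel hinge when shut, x backwards
        c,s_=np.cos(th),np.sin(th); return W(70+x*c+z*s_, y, 22-x*s_+z*c)
    def P(p):
        u,v=w2px(n,p); return (int(round((u-u0+.5)*s-.5)),int(round((v-v0+.5)*s-.5)))
    def poly(pts,col,cl=True): cv2.polylines(a,[np.array([P(p) for p in pts])],cl,col,1,cv2.LINE_AA)
    for z in(0,15): poly([W(-90,-78,z),W(80,-78,z),W(80,78,z),W(-90,78,z)],(0,0,255))
    t=np.linspace(0,2*np.pi,40)
    poly([W(42*np.cos(k),42*np.sin(k),21) for k in t],(0,255,0)); poly([W(37*np.cos(k),37*np.sin(k),21) for k in t],(0,255,0))
    poly([C(-150,-70,118),C(0,-70,118),C(0,70,118),C(-150,70,118)],(255,0,0))
    poly([C(-150,-70,-7),C(0,-70,-7),C(0,70,-7),C(-150,70,-7)],(255,0,255))
    poly([C(-190,-45,104),C(-190,45,104)],(0,255,255),False)
    cv2.imwrite("pics/"+name,a)
E
python3 - <<'E'
from ov import *
y=np.radians(-102.2)
overlay("top",np.load("top0.npy"),(473,-38),y,0,250,170,340,250,8,"o1.png")
overlay("scene",np.load("scene0.npy"),(473,-38),y,0,255,125,325,200,8,"o2.png")
E
```

```text
(no output)
```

View pics/o1.png

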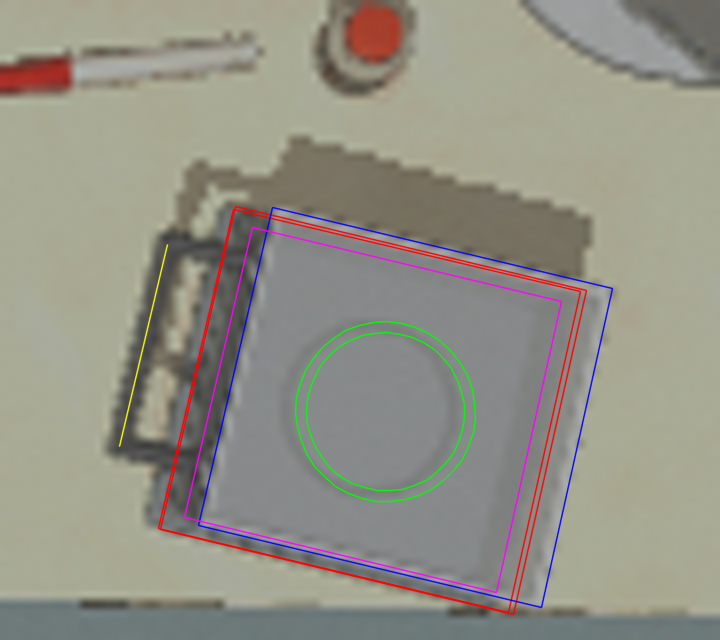

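View pics/o2.png

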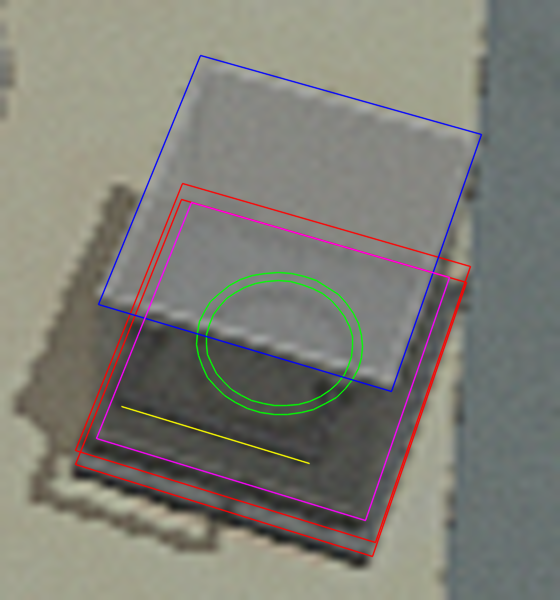

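```bash
cat > fit.py <<'E'
from h import *
from scipy.optimize import least_squares
o1=lambda u,v:np.array([250+(u+.5)/8-.5,170+(v+.5)/8-.5])
o2=lambda u,v:np.array([255+(u+.5)/8-.5,125+(v+.5)/8-.5])
obs=[("top","C",(-150,70,118),o1(272,212)),("top","C",(0,70,118),o1(606,291)),("top","C",(0,-70,118),o1(536,602)),("top","C",(-150,-70,118),o1(204,526)),
("top","C",(-190,45,104),o1(167,240)),("top","C",(-190,-45,104),o1(118,447)),("top","W",(0,0,21),o1(369,408)),
("top","W",(-90,-78,15),o1(150,526)),
("scene","C",(-150,70,118),o2(103,294)),("scene","C",(0,70,118),o2(207,65)),("scene","C",(0,-70,118),o2(474,138)),("scene","C",(-150,-70,118),o2(392,385)),
("scene","C",(-190,45,104),o2(120,403)),("scene","C",(-190,-45,104),o2(312,461)),
("scene","W",(-90,78,0),o2(75,474)),("scene","W",(-90,-78,0),o2(364,566)),("scene","W",(80,-78,15),o2(468,283))]
def model(p):
    x,y,yaw,th=p[:4]; ex=np.array([np.cos(yaw),np.sin(yaw),0]);ey=np.array([-ex[1],ex[0],0]);o=np.array([x,y,0])
    r=[]
    for n,k,q,uv in obs:
        if k=="C":
            c,s=np.cos(th),np.sin(th); q=(70+q[0]*c+q[2]*s,q[1],22-q[0]*s+q[2]*c)
        P=o+ex*q[0]+ey*q[1]+np.array([0,0,q[2]])
        sh=p[4:6] if n=="top" else p[6:8]
        r.append(np.array(w2px(n,P))+sh-uv)
    return np.array(r)
for fr in (0,1):
    f=lambda p:np.concatenate([model(np.r_[p[:3],p[3]*fr,p[4:]]).ravel(),p[4:]/1.0])
    s=least_squares(f,[473,-35,-1.784,0,0,0,0,0],loss="soft_l1",f_scale=.5)
    print(fr,s.x.round(3),np.degrees(s.x[2]),s.cost)
    for (n,k,q,uv),r in zip(obs,model(np.r_[s.x[:3],s.x[3]*fr,s.x[4:]])): print(n,k,q,r.round(2))
E
python3 fit.py
```

```text
0 [ 4.72554e+02 -3.71960e+01 -1.78900e+00 -4.74304e+02 -1.47000e-01
 -8.90000e-02  9.00000e-03  1.48000e-01] -102.50874825484598 5.807727098593965
top C (-150, 70, 118) [-0.25 -0.69]
top C (0, 70, 118) [ 0.42 -0.22]
top C (0, -70, 118) [0.06 0.78]
top C (-150, -70, 118) [-1.23 -0.26]
top C (-190, 45, 104) [-0.27  0.35]
top C (-190, -45, 104) [-0.23 -0.33]
top W (0, 0, 21) [1.65 0.41]
top W (-90, -78, 15) [0.75 0.2 ]
scene C (-150, 70, 118) [-0.55  1.49]
scene C (0, 70, 118) [-0.6  -0.93]
scene C (0, -70, 118) [ 1.   -0.05]
scene C (-150, -70, 118) [-0.19  1.18]
scene C (-190, 45, 104) [0.09 0.61]
scene C (-190, -45, 104) [-0.42  0.62]
scene W (-90, 78, 0) [-0.05 -1.01]
scene W (-90, -78, 0) [ 0.99 -0.85]
scene W (80, -78, 15) [ 0.4  -1.72]
1 [ 4.73673e+02 -3.17070e+01 -1.78600e+00  4.60000e-02  7.30000e-02
 -2.80000e-02  2.90000e-02  2.08000e-01] -102.33818502860431 2.7051454337937817
top C (-150, 70, 118) [ 0.04 -0.7 ]
top C (0, 70, 118) [ 0.53 -0.22]
top C (0, -70, 118) [0.3  0.81]
top C (-150, -70, 118) [-0.87 -0.04]
top C (-190, 45, 104) [-0.18  0.32]
top C (-190, -45, 104) [-0.11 -0.17]
top W (0, 0, 21) [0.41 0.14]
top W (-90, -78, 15) [-0.45  0.01]
scene C (-150, 70, 118) [-0.45  0.64]
scene C (0, 70, 118) [-0.64 -0.78]
scene C (0, -70, 118) [0.98 0.01]
scene C (-150, -70, 118) [0.11 0.27]
scene C (-190, 45, 104) [ 0.19 -0.32]
scene C (-190, -45, 104) [-0.14 -0.34]
scene W (-90, 78, 0) [-0.43  0.27]
scene W (-90, -78, 0) [0.7  0.37]
scene W (80, -78, 15) [ 0.02 -0.63]
```

carry_out([
  [[0, 4, 1], 0.14],
  [[0, 4, 1], 0.14],
  [[0, 4, 1], 0.14],
  [[0, 4, 1], 0.14],
  [[0, 4, 0], 0.14],
  [[3, 3, 0], 0.14],
  [[3, 3, 0], 0.14],
  [[3, 3, 0], 0.14],
  [[2.5, 3.5, 0], 0.14],
  [[2, 3.5, 0], 0.14],
], hand=0.15)

```text
t: 1.2
position: [386.2, -255.3, 268.9]
ee_rot: [1.915, 2.487, -0.013]
ft_force: [-0.2, -0.3, -0.3]
width: 36.0
```

carry_out([
  [[2, 4, 0], 0.137],
  [[2, 4.2, 0], 0.137],
  [[1.8, 4.2, 0], 0.137],
  [[1.5, 4.2, 0], 0.137],
  [[1.2, 4.3, 0], 0.137],
  [[1, 4.3, 0], 0.137],
  [[0.8, 4.3, -1], 0.137],
  [[0.7, 4.3, -1], 0.137],
])

```text
t: 2.0
position: [500.5, 95.5, 250.9]
ee_rot: [0.272, 3.114, -0.008]
ft_force: [0.5, -0.0, 0.1]
width: 36.4
```

Run:
```python
from h import *
s=state();print(s["t"],s["position"],s["ee_rot"],s["joint_pos"].round(2),s["ft_force"])
crop("scene",255,105,325,180,8,"s3.png")
```

```text
2.0 [500.54985613  95.54160137 250.90618851] [ 0.27214224  3.11425906 -0.00809372] [ 0.45  0.28 -0.87  1.87  0.25  1.09  0.88] [ 0.5113859  -0.01949329  0.05789617]
```

View pics/s3.png

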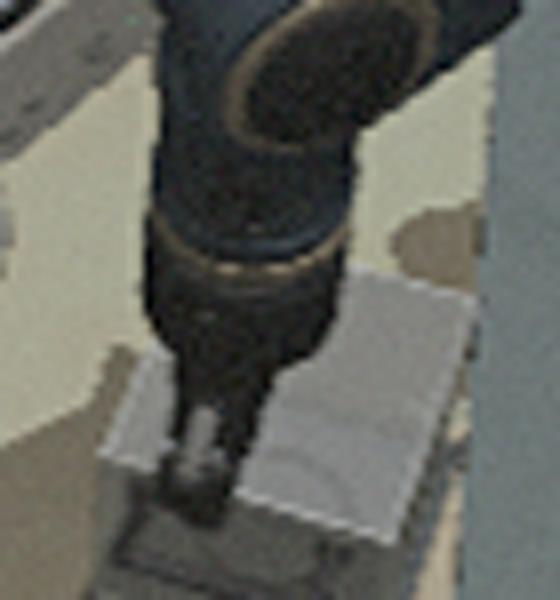

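carry_out([
  [[-0.1, -1.3, -2], -0.04],
  [[-0.1, 0, -4], 0],
  [[0, 0, -2.5], 0],
  [[0, 0, 0], 0],
])

```text
t: 2.45
position: [497.3, 95.6, 163.2]
ee_rot: [0.301, 3.111, 0.007]
ft_force: [-1.0, -0.1, -0.2]
width: 35.8
```

Run:
```python
from h import *
s=state();print(s["t"],s["position"],s["ee_rot"])
crop("scene",255,120,325,195,8,"s4.png")
crop("top",250,170,340,250,7,"t4.png")
```

```text
2.45 [497.3431361   95.63169055 163.20975431] [0.30136726 3.11119593 0.00724862]
```

View pics/s4.png

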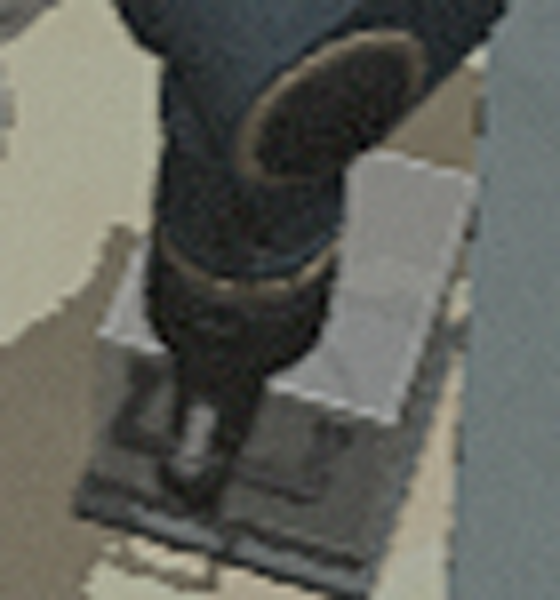

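View pics/t4.png

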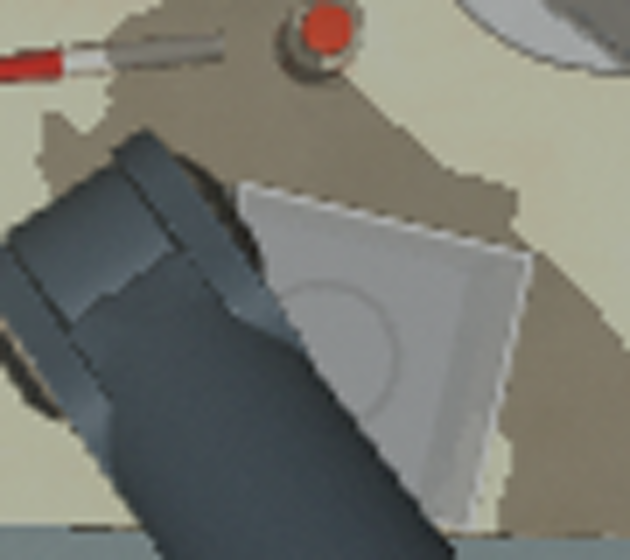

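carry_out([
  [[0.15, -1.3, 0], 0],
  [[0, 0, 0], 0],
  [[0, 0, 0], 0],
])

```text
t: 2.85
position: [503.8, 82.4, 170.2]
ee_rot: [0.304, 3.098, 0.011]
ft_force: [-0.5, 0.3, -0.6]
width: 36.3
```

carry_out([
  [[-0.4, 0, -1.5], 0],
  [[0, 0, -1.5], 0],
  [[0, 0, -1], 0],
  [[0, 0, -0.5], 0],
  [[0, 0, 0], 0],
])

```text
t: 3.35
position: [502.2, 81.8, 125.7]
ee_rot: [0.307, 3.092, 0.012]
ft_force: [0.1, -0.4, 0.5]
width: 36.0
```

carry_out([
  [[0, 0, -0.6], 0],
  [[0, 0, -0.5], 0],
  [[0, 0, 0], 0],
])

```text
t: 3.65
position: [502.8, 82.2, 114.2]
ee_rot: [0.306, 3.091, 0.013]
ft_force: [0.2, -1.2, 0.0]
width: 36.5
```

Run:
```python
from h import *
s=state();print(s["t"],s["position"],s["ee_rot"],s["ft_force"])
crop("scene",255,120,325,195,8,"s5.png")
```

```text
3.65 [502.81312361  82.2284454  114.17152741] [0.3062033  3.09089314 0.01282862] [ 0.24085603 -1.18690751  0.00336357]
```

View pics/s5.png

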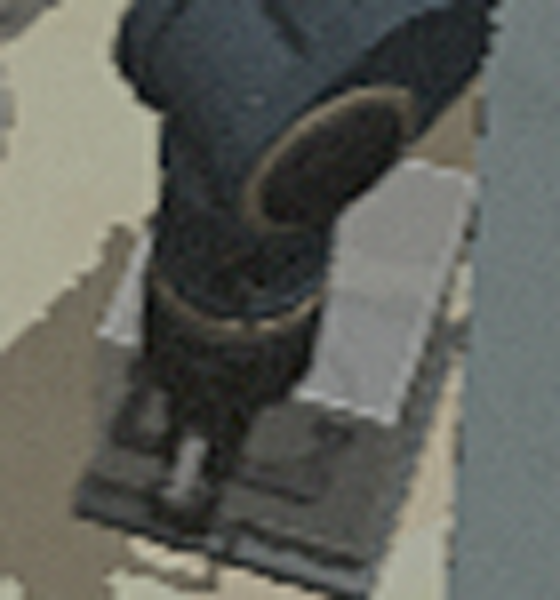

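carry_out([
  [[0, 0, 0], 0],
  [[0, 0, 0], 0],
  [[0, 0, 0], 0],
  [[0, 0, 0], 0],
  [[0, 0, 0], 0],
], hand=1)

```text
t: 4.2
position: [502.8, 80.9, 114.4]
ee_rot: [0.31, 3.091, 0.011]
ft_force: [0.6, -0.3, -2.3]
width: 8.2
```

```bash
cat > arc.py <<'E'
import numpy as np,sys
# hinge from ring
yaw=np.radians(-102.3);ex=np.array([np.cos(yaw),np.sin(yaw)])
ring=np.array([473.7,-31.7]);h=ring+70*ex;R=216.6
def bar(phi): 
    p=h-R*np.cos(np.radians(phi))*ex; return np.array([p[0],p[1],22+R*np.sin(np.radians(phi))])
if __name__=="__main__":
    print("hinge",h)
    for a in np.arange(28.7,123,5): print(round(a,1),bar(a).round(1),(bar(a+2.5)-bar(a)).round(1))
E
python3 arc.py
```

```text
hinge [ 458.78787296 -100.09319021]
28.7 [499.3  85.5 126. ] [-1.  -4.6  8.2]
33.7 [497.2  76.  142.2] [-1.2 -5.3  7.7]
38.7 [494.8  65.1 157.4] [-1.3 -5.9  7.2]
43.7 [492.1  52.9 171.6] [-1.4 -6.5  6.7]
48.7 [489.2  39.6 184.7] [-1.5 -7.1  6.1]
53.7 [486.1  25.2 196.6] [-1.6 -7.6  5.4]
58.7 [482.8   9.9 207.1] [-1.7 -8.   4.7]
63.7 [479.2  -6.3 216.2] [-1.8 -8.4  4. ]
68.7 [475.5 -23.2 223.8] [-1.9 -8.7  3.2]
73.7 [471.7 -40.7 229.9] [-1.9 -8.9  2.5]
78.7 [467.8 -58.6 234.4] [-2.  -9.1  1.6]
83.7 [463.9 -76.9 237.3] [-2.  -9.2  0.8]
88.7 [459.8 -95.3 238.5] [-2.  -9.2  0. ]
93.7 [ 455.8 -113.8  238.1] [-2.  -9.2 -0.8]
98.7 [ 451.8 -132.1  236.1] [-2.  -9.1 -1.6]
103.7 [ 447.9 -150.2  232.4] [-1.9 -8.9 -2.4]
108.7 [ 444.  -167.9  227.2] [-1.9 -8.7 -3.2]
113.7 [ 440.2 -185.2  220.3] [-1.8 -8.4 -4. ]
118.7 [ 436.6 -201.7  212. ] [-1.7 -8.  -4.7]
```

carry_out([
  [[-0.05, -0.25, 0.4], 0],
  [[-0.1, -0.5, 0.8], 0],
  [[-0.1, -0.5, 0.8], 0],
  [[-0.1, -0.5, 0.8], 0],
  [[0, 0, 0], 0],
])

```text
t: 4.7
position: [498.0, 59.8, 143.7]
ee_rot: [0.315, 3.093, 0.007]
ft_force: [-1.1, 0.5, 0.1]
width: 7.9
```

Run:
```python
from h import *
crop("scene",255,120,325,195,8,"s6.png")
```

```text
(no output)
```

View pics/s6.png

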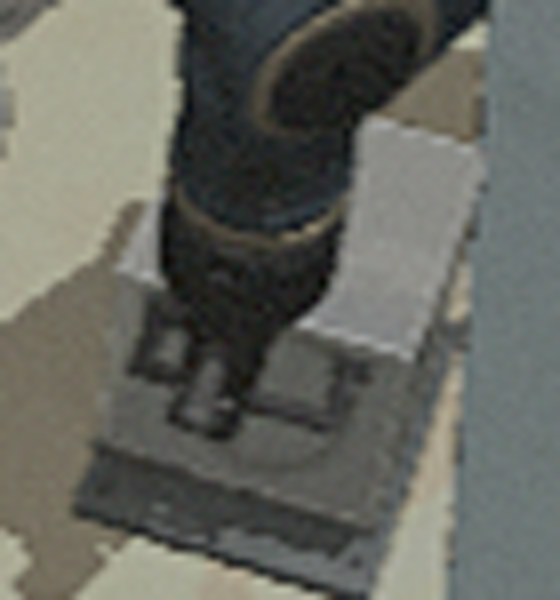

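Cover is following: its front edge has lifted off the plate (gap at about (230,490) of the crop), and the fingers hold the bar. I continue the arc.

carry_out([
  [[-0.13, -0.6, 0.72], 0],
  [[-0.14, -0.6, 0.7], 0],
  [[-0.14, -0.65, 0.67], 0],
  [[-0.15, -0.65, 0.63], 0],
  [[-0.15, -0.7, 0.6], 0],
  [[-0.15, -0.73, 0.55], 0],
  [[-0.16, -0.77, 0.5], 0],
])

```text
t: 5.45
position: [486.2, 7.6, 188.8]
ee_rot: [0.314, 3.094, 0.005]
ft_force: [1.0, -2.1, -8.9]
width: 7.7
```

carry_out([
  [[-0.17, -0.8, 0.45], 0],
  [[-0.17, -0.82, 0.42], 0],
  [[-0.18, -0.84, 0.4], 0],
  [[-0.18, -0.86, 0.35], 0],
  [[-0.19, -0.87, 0.31], 0],
  [[-0.19, -0.88, 0.27], 0],
  [[-0.19, -0.9, 0.22], 0],
])

```text
t: 6.15
position: [472.3, -55.1, 214.7]
ee_rot: [0.31, 3.094, 0.01]
ft_force: [2.6, 0.4, -9.5]
width: 8.0
```

carry_out([
  [[-0.2, -0.9, 0.15], 0],
  [[-0.2, -0.9, 0.11], 0],
  [[-0.2, -0.9, 0.07], 0],
  [[-0.2, -0.9, 0.03], 0],
  [[-0.2, -0.9, 0], 0],
  [[-0.2, -0.9, -0.05], 0],
  [[-0.2, -0.9, -0.1], 0],
])

```text
t: 6.85
position: [458.3, -119.0, 219.5]
ee_rot: [0.305, 3.092, 0.017]
ft_force: [-0.7, 2.1, -1.7]
width: 7.9
```

carry_out([
  [[-0.2, -0.9, -0.17], 0],
  [[-0.2, -0.88, -0.21], 0],
  [[-0.2, -0.87, -0.25], 0],
  [[-0.19, -0.85, -0.3], 0],
  [[-0.19, -0.84, -0.34], 0],
  [[-0.17, -0.8, -0.36], 0],
])

```text
t: 7.45
position: [445.4, -176.7, 205.9]
ee_rot: [0.308, 3.093, 0.01]
ft_force: [-1.3, 3.0, 1.5]
width: 7.8
```

Run:
```python
from h import *
s=state();print(s["joint_pos"].round(2))
im=snapshot("scene"); cv2.imwrite("pics/s7.png",cv2.resize(im[60:260,180:400,::-1],None,fx=3,fy=3))
```

```text
[ 0.96  0.24 -0.76  2.    0.19  0.94  1.48]
```

View pics/s7.png

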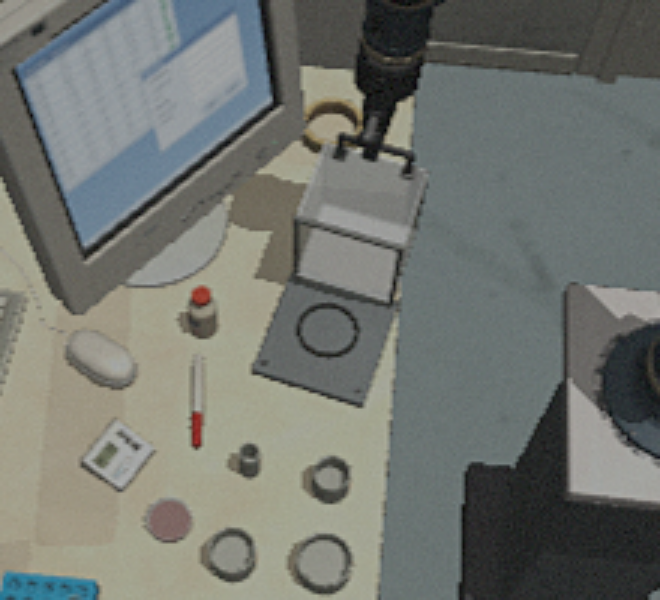

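carry_out([
  [[-0.12, -0.55, -0.25], 0],
  [[-0.12, -0.5, -0.26], 0],
  [[-0.1, -0.5, -0.27], 0],
  [[-0.1, -0.5, -0.28], 0],
  [[-0.1, -0.4, -0.22], 0],
])

```text
t: 8.0
position: [438.8, -206.1, 191.0]
ee_rot: [0.311, 3.093, 0.007]
ft_force: [-0.7, 1.7, 0.6]
width: 7.8
```

carry_out([
  [[-0.05, -0.2, -0.12], 0],
  [[-0.05, -0.2, -0.12], 0],
  [[-0.05, -0.2, -0.12], 0],
  [[0, 0, 0], 0],
])

```text
t: 8.4
position: [438.3, -208.4, 189.5]
ee_rot: [0.308, 3.095, 0.014]
ft_force: [-1.1, 0.1, -2.3]
width: 8.0
```

carry_out([
  [[-0.08, -0.4, -0.25], 0],
  [[-0.08, -0.4, -0.25], 0],
])

```text
t: 8.6
position: [438.4, -208.7, 189.1]
ee_rot: [0.302, 3.097, 0.026]
ft_force: [-11.4, 15.1, 29.5]
width: 7.9
```

carry_out([
  [[0, 0, 0], 0],
  [[0, 0, 0], 0],
])

```text
t: 8.8
position: [438.4, -208.0, 189.7]
ee_rot: [0.3, 3.098, 0.025]
ft_force: [-0.3, 1.3, 0.3]
width: 8.1
```

carry_out([
  [[0, 0, 0], 0],
  [[0, 0, 0], 0],
  [[0, 0, 0], 0],
  [[0, 0, 0], 0],
], hand=0.1)

```text
t: 9.2
position: [438.7, -210.7, 189.0]
ee_rot: [0.298, 3.096, 0.02]
ft_force: [0.0, -0.2, 0.3]
width: 38.3
```

carry_out([
  [[0, 0, 1.5], 0],
  [[0, 0, 3], 0],
  [[0, 0, 4], 0],
  [[0, 0, 2], 0],
])

```text
t: 9.6
position: [435.8, -210.7, 293.4]
ee_rot: [0.297, 3.104, 0.026]
ft_force: [0.5, -0.4, -0.9]
width: 38.5
```

Run:
```python
from h import *
s=state();print(s["joint_pos"].round(2),s["position"])
im=snapshot("scene");np.save("scene1.npy",im);cv2.imwrite("pics/s8.png",cv2.resize(im[60:260,180:400,::-1],None,fx=3,fy=3))
im=snapshot("top");np.save("top1.npy",im);crop("top",160,160,360,260,4,"t8.png",im)
```

```text
[ 1.07  0.16 -0.77  1.86  0.1   1.15  1.65] [ 435.82921879 -210.6839295   293.41406144]
```

View pics/s8.png

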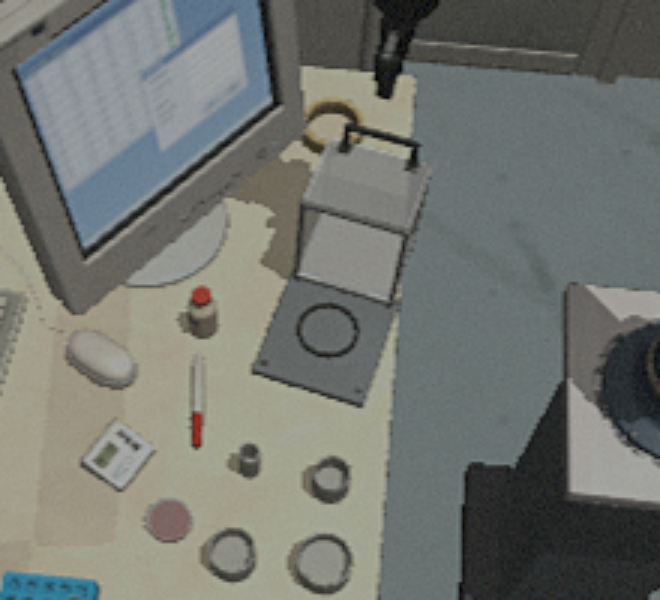

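View pics/t8.png

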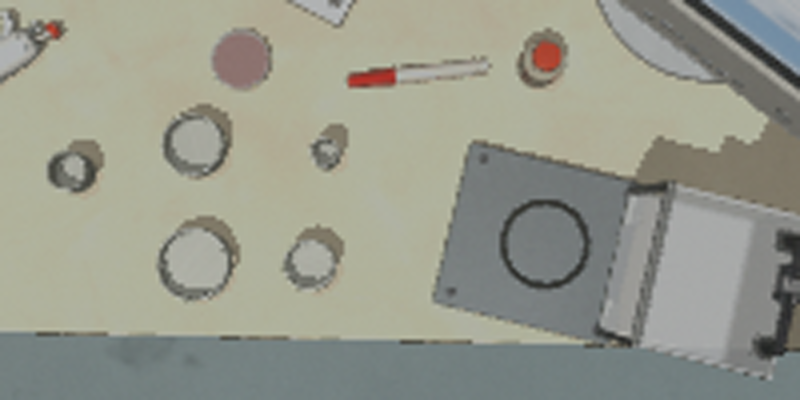

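```bash
cat > ringfit.py <<'E'
from h import *
from scipy.ndimage import map_coordinates
from scipy.optimize import minimize
t=np.linspace(0,2*np.pi,120)
def ringc(n,im,x0):
    g=cv2.GaussianBlur(im.mean(2),(0,0),.6)
    def cost(p):
        s=0
        for r,w in((39.5,1),(32,-.5),(47,-.5)):
            z=21 if r==39.5 else 15
            q=np.array([w2px(n,(p[0]+r*np.cos(k),p[1]+r*np.sin(k),z)) for k in t]); s+=w*map_coordinates(g,[q[:,1],q[:,0]],order=1).mean()
        return s
    return minimize(cost,x0,method="Nelder-Mead",options=dict(initial_simplex=[x0,np.add(x0,(4,0)),np.add(x0,(0,4))],xatol=.1)) 
if __name__=="__main__":
    for n in("top","scene"):
        r=ringc(n,np.load(n+"1.npy"),[473.,-32.]); print(n,r.x,r.fun)
E
python3 ringfit.py
```

```text
Traceback (most recent call last):
  File "ringfit.py", line 16, in <module>
    r=ringc(n,np.load(n+"1.npy"),[473.,-32.]); print(n,r.x,r.fun)
  File "ringfit.py", line 13, in ringc
    return minimize(cost,x0,method="Nelder-Mead",options=dict(initial_simplex=[x0,np.add(x0,(4,0)),np.add(x0,(0,4))],xatol=.1))
  File "ringfit.py", line 11, in cost
    q=np.array([w2px(n,(p[0]+r*np.cos(k),p[1]+r*np.sin(k),z)) for k in t]); s+=w*map_coordinates(g,[q[:,1],q[:,0]],order=1).mean()
                ~~~~^^^^^^^^^^^^^^^^^^^^^^^^^^^^^^^^^^^^^^^^^
  File "h.py", line 9, in w2px
    c,f=cam(n); q=c["world_to_cam"]@np.append(p,1); return f*q[0]/q[2]+c["cx"],f*q[1]/q[2]+c["cy"]
        ~~~^^^
  File "h.py", line 4, in cam
    c=calibration(n); f=192/np.tan(np.radians(c["vertical_fov"])/2); return c,f
ValueError: time passes only in moves, steps and waits
```

Too many calibration calls in one script; cache it.

```bash
python3 - <<'E'
s=open("h.py").read()
s=s.replace("def cam(n):\n","_c={}\ndef cam(n):\n    if n not in _c: _c[n]=_cam(n)\n    return _c[n]\ndef _cam(n):\n")
open("h.py","w").write(s)
E
python3 ringfit.py
```

```text
top [474.50578933 -30.77282516] -44.289669089091745
scene [474.88433791 -27.5640845 ] -36.36567529350873
```

carry_out([
  [[0.5, 2, 0.5], 0],
  [[0.5, 4, 0], 0],
  [[0.5, 4.5, 0], 0],
  [[0.5, 4.5, 0], 0],
  [[0.5, 4.5, 0], 0],
  [[0.5, 4.5, 0], 0],
  [[0, 4.5, -1], 0],
  [[0, 4.5, -1], 0],
  [[-0.5, 4.5, -2], 0],
  [[-0.5, 4.5, -2], 0],
], hand=-1)

```text
t: 10.7
position: [453.2, 210.4, 230.1]
ee_rot: [0.332, 3.101, 0.021]
ft_force: [1.3, -1.3, 0.4]
width: 85.6
```

carry_out([
  [[0, 4, -3], 0],
  [[0, 3, -3], 0],
  [[0, 0.8, -2], 0],
  [[0, 0, 0], 0],
  [[0, 0, 0], 0],
])

```text
t: 11.2
position: [446.3, 295.0, 141.0]
ee_rot: [0.311, 3.115, 0.019]
ft_force: [0.4, -1.0, 0.3]
width: 85.6
```

```bash
cat > look.py <<'E'
import sys
from h import *
k=sys.argv[1]
s=state();print(s["t"],s["position"].round(1),s["ee_rot"].round(3),s["joint_pos"].round(2),s["ft_force"].round(1),s["width"])
im=snapshot("scene");np.save("sc.npy",im);cv2.imwrite(f"pics/s{k}.png",cv2.resize(im[100:290,220:350,::-1],None,fx=4,fy=3.0*4/3,interpolation=cv2.INTER_CUBIC)[:600*2][:760])
E
python3 look.py 9
```

```text
11.2 [446.3 295.  141. ] [0.311 3.115 0.019] [ 0.04  0.49 -0.91  1.93  0.48  0.93  0.27] [ 0.4 -1.   0.3] 85.59958376281048
```

```bash
python3 -c "
import cv2;a=cv2.imread('pics/s9.png');print(a.shape);cv2.imwrite('pics/s9.png',a[160:760])"
```

```text
(760, 520, 3)
```

View pics/s9.png

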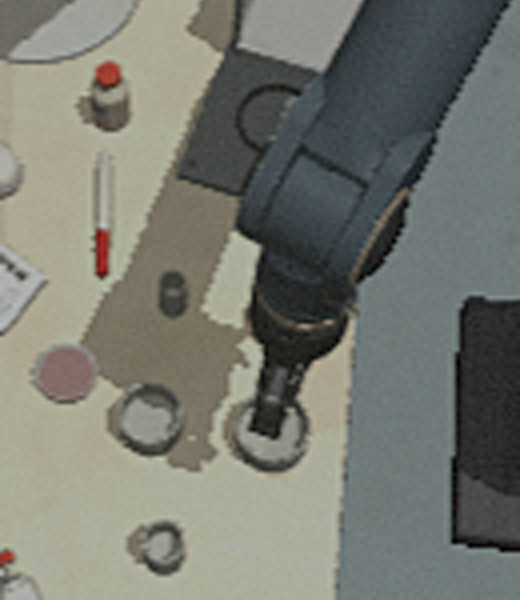

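carry_out([
  [[0.15, 0.1, -3], 0],
  [[0, 0, -4], 0],
  [[0, 0, -3], 0],
  [[0, 0, -1.5], 0],
  [[0, 0, -0.6], 0],
  [[0, 0, 0], 0],
])

```text
t: 11.85
position: [456.7, 291.4, 24.4]
ee_rot: [0.332, 3.096, 0.027]
ft_force: [-1.0, -0.4, 0.2]
width: 85.5
```

carry_out([
  [[-0.6, 0.4, -0.5], 0],
  [[0, 0, -0.6], 0],
  [[0, 0, -0.5], 0],
  [[0, 0, 0], 0],
])

```text
t: 12.25
position: [452.6, 297.3, 11.2]
ee_rot: [0.332, 3.09, 0.034]
ft_force: [-0.5, -0.0, -0.0]
width: 86.0
```

carry_out([
  [[-0.3, 0, -0.4], 0],
  [[0, 0, 0], 0],
])

```text
t: 12.45
position: [449.5, 297.6, 7.1]
ee_rot: [0.332, 3.09, 0.035]
ft_force: [0.3, -1.0, -0.6]
width: 85.3
```

carry_out([
  [[0, 0, 0], 0],
  [[0, 0, 0], 0],
  [[0, 0, 0], 0],
  [[0, 0, 0], 0],
], hand=1)

```text
t: 12.85
position: [449.5, 297.9, 8.1]
ee_rot: [0.331, 3.089, 0.034]
ft_force: [0.6, 0.2, -2.4]
width: 66.0
```

carry_out([
  [[0, 0, 0], 0],
  [[0, 0, 0], 0],
  [[0, 0, 0], 0],
  [[0, 0, 2], 0],
  [[0, 0, 3], 0],
  [[0, 0, 0], -0.14],
  [[0, 0, 0], -0.15],
  [[0, 0, 0], -0.15],
  [[0, 0, 0], -0.15],
  [[0, 0, 0], -0.15],
], hand=-1)

```text
t: 13.85
position: [449.8, 297.6, 59.9]
ee_rot: [1.432, 2.753, 0.018]
ft_force: [0.4, -0.4, 0.6]
width: 85.8
```

carry_out([
  [[0, 0, 0], -0.15],
  [[0, 0, 0], -0.15],
  [[0, 0, 0], -0.15],
  [[0, 0, 0], -0.15],
  [[0, 0, 0], -0.15],
  [[0, 0, 0], -0.15],
  [[0, 0, 0], 0],
  [[0, 0, 0], 0],
])

```text
t: 14.65
position: [449.2, 298.9, 60.4]
ee_rot: [2.482, 1.86, -0.007]
ft_force: [0.2, 0.5, -0.2]
width: 85.6
```

carry_out([
  [[0, 0, -2], 0],
  [[0, 0, -2], 0],
  [[0, 0, -0.8], 0],
  [[0, 0, -0.2], 0],
  [[0, 0, 0], 0],
])

```text
t: 15.15
position: [449.8, 299.6, 9.8]
ee_rot: [2.474, 1.873, -0.003]
ft_force: [-0.4, -0.6, -0.7]
width: 85.7
```

carry_out([
  [[0, -0.1, -0.2], 0],
  [[0, 0, 0], 0],
  [[0, 0, 0], 0],
  [[0, 0, 0], 0],
], hand=1)

```text
t: 15.55
position: [450.8, 299.4, 10.1]
ee_rot: [2.473, 1.874, 0.002]
ft_force: [-0.8, 0.6, -1.3]
width: 66.1
```

Run:
```python
import numpy as np
from scipy.optimize import least_squares
D=np.array([(502.8,80.9,114.4),(498,59.8,143.7),(486.2,7.6,188.8),(472.3,-55.1,214.7),(458.3,-119,219.5),(445.4,-176.7,205.9),(438.8,-206.1,191),(438.4,-208.2,189.6)])
for yw in(-101.8,-102.3,-102.8):
    ex=np.array([np.cos(np.radians(yw)),np.sin(np.radians(yw))]); s=D[:,:2]@ex
    f=lambda p:np.hypot(s-p[0],D[:,2]+p[1]-22)-216.6
    r=least_squares(f,[90,19]); 
    # ring: project
    sr=r.x[0]-70; r0=np.array([475,-29.]); r1=r0+(sr-r0@ex)*ex
    print(yw,r.x,r.fun.round(1),r1, np.degrees(np.arctan2(D[-1,2]+r.x[1]-22,r.x[0]-s[-1])))
```

```text
-101.8 [ 4.27981483 18.70810826] [ 0.3 -0.2 -0.3 -0.   0.4  0.4 -0.2 -0.3] [474.38072764 -31.96428961] 120.52863205973705
-102.3 [ 0.14489268 18.70401956] [ 0.3 -0.2 -0.3 -0.1  0.4  0.4 -0.2 -0.3] [474.36090788 -31.93114112] 120.53241506173023
-102.8 [-3.98391811 18.70418852] [ 0.3 -0.2 -0.3 -0.1  0.4  0.4 -0.2 -0.3] [474.34149428 -31.89842373] 120.53231879672808
```

carry_out([
  [[0, 0, 1.5], 0],
  [[0, 0, 3], 0],
  [[0, 0, 4], 0],
  [[0.2, -2, 3], 0],
  [[0.3, -4, 1], 0],
  [[0.3, -4.5, 0], 0],
  [[0.3, -4.5, 0], 0],
  [[0.3, -4.5, 0], 0],
  [[0.3, -4, 0], 0],
  [[0.2, -2, 0], 0],
])

```text
t: 16.55
position: [467.6, 40.7, 150.1]
ee_rot: [2.459, 1.888, 0.018]
ft_force: [0.2, 1.1, -1.7]
width: 66.1
```

carry_out([
  [[0.2, -2.5, -1], 0],
  [[0.2, -2, -2], 0],
  [[0.1, -0.8, -2], 0],
  [[0, 0, -1], 0],
  [[0, 0, 0], 0],
  [[0, 0, 0], 0],
])

```text
t: 17.15
position: [473.7, -18.2, 94.5]
ee_rot: [2.46, 1.876, 0.027]
ft_force: [0.4, -0.8, -1.9]
width: 65.9
```

Run:
```python
from h import *
s=state();print(s["t"],s["position"].round(1),s["ee_rot"].round(3),s["joint_pos"].round(2))
im=snapshot("scene");cv2.imwrite(f"pics/s10.png",cv2.resize(im[90:230,220:350,::-1],None,fx=4,fy=4,interpolation=cv2.INTER_CUBIC))
im=snapshot("top");cv2.imwrite(f"pics/t10.png",cv2.resize(im[150:260,220:380,::-1],None,fx=4,fy=4,interpolation=cv2.INTER_CUBIC))
```

```text
17.15 [473.7 -18.2  94.5] [2.46  1.876 0.027] [ 0.2   0.33 -0.32  2.15  0.22  0.65 -0.54]
```

View pics/s10.png

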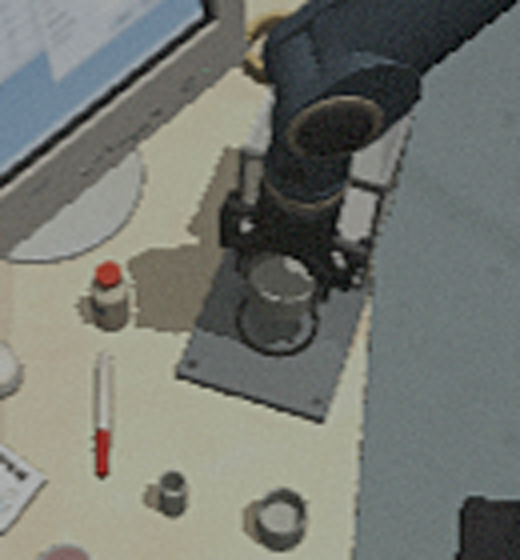

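View pics/t10.png

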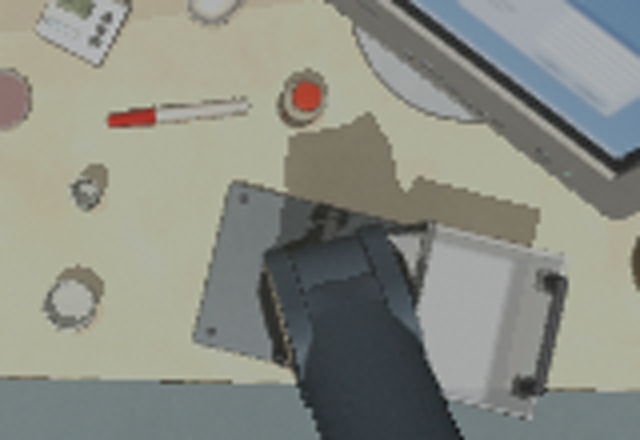

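carry_out([
  [[0.1, -1.0, -1.5], 0],
  [[0, 0, -1.5], 0],
  [[0, 0, -0.8], 0],
  [[0, 0, 0], 0],
  [[0, 0, 0], 0],
])

```text
t: 17.75
position: [478.6, -24.8, 59.8]
ee_rot: [2.45, 1.88, 0.04]
ft_force: [0.0, 0.0, -0.4]
width: 66.3
```

carry_out([
  [[-0.35, -0.4, 0], 0],
  [[0, 0, -0.7], 0],
  [[0, 0, -0.5], 0],
  [[0, 0, 0], 0],
  [[0, 0, 0], 0],
])

```text
t: 18.25
position: [475.8, -28.9, 48.5]
ee_rot: [2.448, 1.879, 0.043]
ft_force: [-1.1, 0.1, -1.0]
width: 66.1
```

```bash
cat > cr.py <<'E'
import sys
from h import *
n,u0,v0,u1,v1,s=sys.argv[1],*map(int,sys.argv[2:7]); st=state();print(st["t"],st["position"].round(1))
im=snapshot(n);np.save("last.npy",im);crop(n,u0,v0,u1,v1,s,sys.argv[7],im)
E
python3 cr.py scene 260 140 320 200 10 s11.png
```

```text
18.25 [475.8 -28.9  48.5]
```

View pics/s11.png

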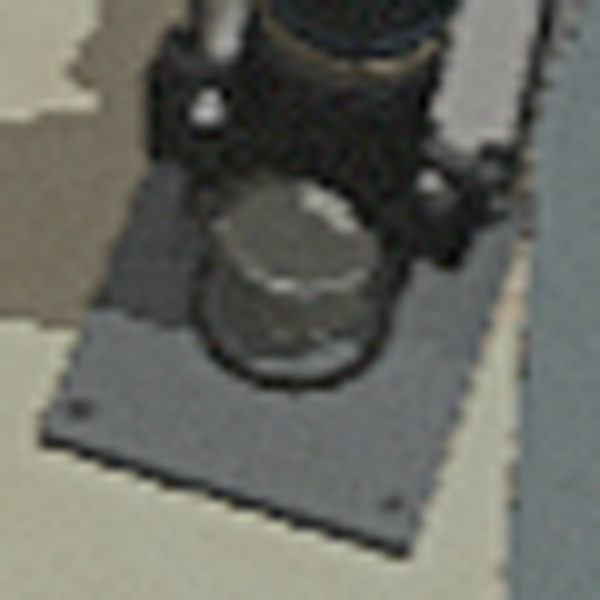

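```bash
cat > ovb.py <<'E'
from h import *
def ovb(n,im,circs,u0,v0,u1,v1,s,name):
    a=cv2.resize(im[v0:v1,u0:u1,::-1],None,fx=s,fy=s,interpolation=cv2.INTER_CUBIC)
    for (x,y,z,r,col) in circs:
        q=[w2px(n,(x+r*np.cos(k),y+r*np.sin(k),z)) for k in np.linspace(0,6.2832,60)]
        cv2.polylines(a,[np.array([[(u-u0+.5)*s-.5,(v-v0+.5)*s-.5] for u,v in q]).round().astype(int)],True,col,1,cv2.LINE_AA)
    cv2.imwrite("pics/"+name,a)
E
python3 - <<'E'
from ovb import *
b=(475.3,-30.5); r=(474.6,-30.3)
ovb("scene",np.load("last.npy"),[(*b,38.5,34,(0,0,255)),(*b,76.5,34,(0,0,255)),(*r,21,42,(0,255,0)),(*r,21,37,(0,255,0))],260,140,320,200,10,"s12.png")
E
```

```text
(no output)
```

View pics/s12.png

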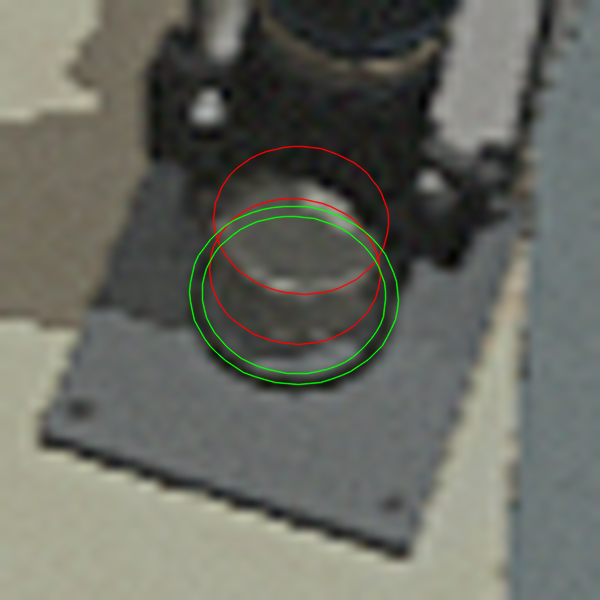

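carry_out([
  [[-0.1, 0.1, -0.5], 0],
  [[0, 0, -0.6], 0],
  [[0, 0, 0], 0],
  [[0, 0, 0], 0],
])

```text
t: 18.7
position: [474.8, -27.6, 36.5]
ee_rot: [2.448, 1.88, 0.043]
ft_force: [-0.1, -0.2, -2.0]
width: 65.8
```

Bottom about 5 mm above the ring top. Lower in small steps.

carry_out([
  [[0, 0, -0.4], 0],
  [[0, 0, -0.3], 0],
  [[0, 0, 0], 0],
])

```text
t: 19.0
position: [474.9, -27.6, 28.9]
ee_rot: [2.448, 1.88, 0.043]
ft_force: [-0.6, 0.6, -2.3]
width: 66.0
```

carry_out([
  [[0, 0, -0.3], 0],
  [[0, 0, 0], 0],
])

```text
t: 19.2
position: [475.0, -27.6, 25.6]
ee_rot: [2.448, 1.88, 0.043]
ft_force: [0.4, -0.3, -1.6]
width: 66.2
```

carry_out([
  [[0, 0, -0.25], 0],
  [[0, 0, 0], 0],
])

```text
t: 19.4
position: [475.6, -27.5, 25.5]
ee_rot: [2.447, 1.878, 0.042]
ft_force: [-0.1, 0.3, -1.6]
width: 66.0
```

carry_out([
  [[0, 0, 0], 0],
  [[0, 0, 0], 0],
  [[0, 0, 0], 0],
  [[0, 0, 0], 0],
], hand=-1)

```text
t: 19.8
position: [476.8, -27.4, 26.1]
ee_rot: [2.446, 1.878, 0.046]
ft_force: [0.1, 0.7, -0.1]
width: 85.4
```

carry_out([
  [[0, 0, 1.5], 0],
  [[0, 0, 3], 0],
  [[0, 0, 4], 0],
  [[0.5, 3, 2], 0],
  [[0.6, 4, 0], 0],
  [[0.6, 4.5, 0], 0],
  [[0.6, 4.5, 0], 0],
  [[0.6, 4.5, 0], 0],
  [[0.8, 4, 0], 0],
  [[0.8, 3, 0], 0],
])

```text
t: 20.8
position: [520.5, 250.6, 134.6]
ee_rot: [2.461, 1.858, 0.042]
ft_force: [0.2, -0.0, -0.2]
width: 85.4
```

```bash
python3 cr.py top 180 160 290 250 7 t13.png; python3 cr.py scene 240 130 330 230 6 s13.png
```

```text
20.8 [520.5 250.6 134.6]
20.85 [521.2 256.9 135. ]
```

View pics/s13.png

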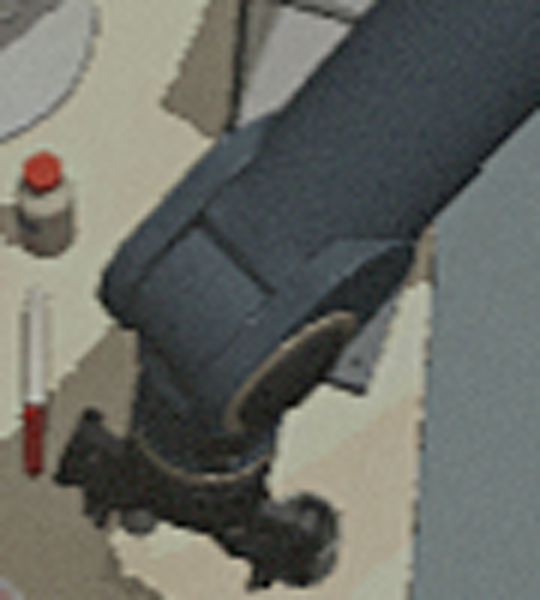

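View pics/t13.png

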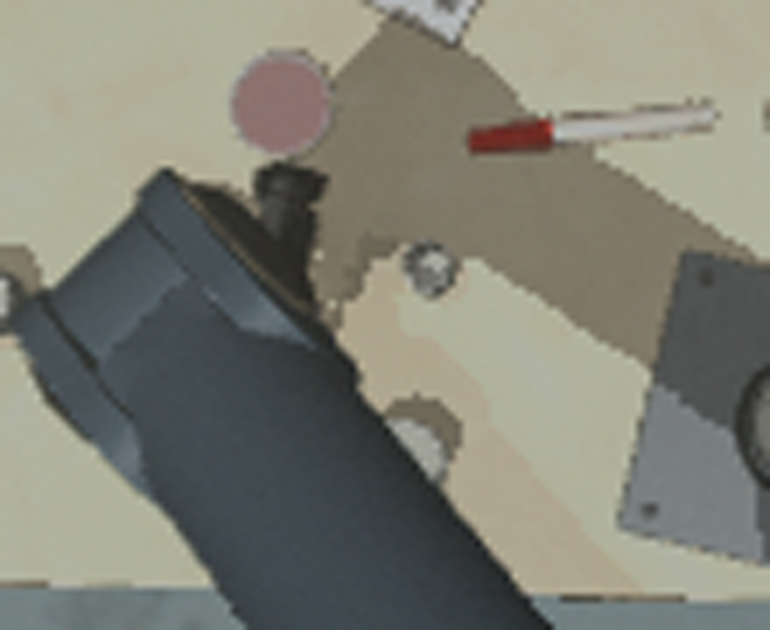

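carry_out([
  [[0.5, 0.3, 0], 0.15],
  [[0.8, 0.5, 0], 0.15],
  [[0.8, 0.8, 0], 0.15],
  [[0.5, 0.8, 0], 0.15],
  [[0.5, 0.8, 0], 0.15],
  [[0.5, 0.5, 0], 0.15],
  [[0, 0, 0], 0.15],
  [[0, 0, 0], 0.15],
  [[0, 0, 0], 0.15],
  [[0, 0, 0], 0.15],
])

```text
t: 21.9
position: [556.2, 282.9, 129.9]
ee_rot: [0.535, 3.07, 0.078]
ft_force: [0.3, -0.3, -0.1]
width: 85.6
```

```bash
python3 cr.py scene 230 150 330 290 4 s14.png;python3 cr.py top 170 160 290 250 6 t14.png
```

```text
21.9 [556.2 282.9 129.9]
21.95 [556.5 282.3 129.6]
```

View pics/s14.png

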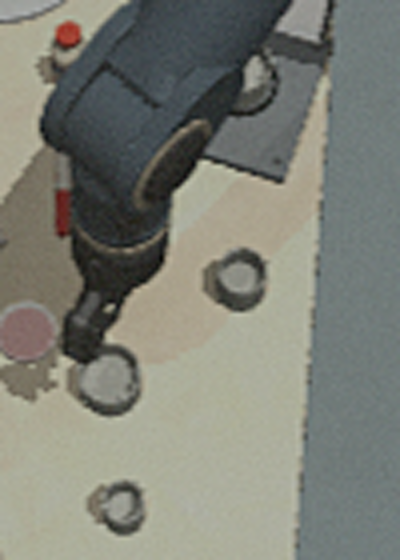

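View pics/t14.png

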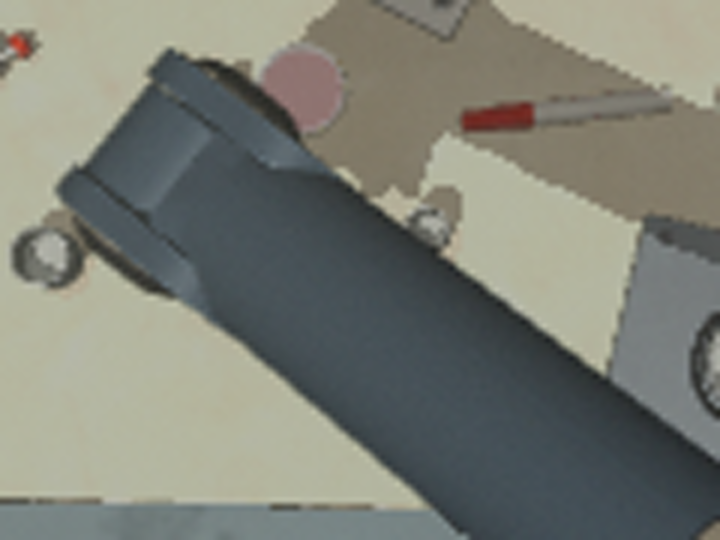

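carry_out([
  [[0.3, 1.2, 0], 0],
  [[0, 0.7, -2], 0],
  [[0, 0, -3], 0],
  [[0, 0, -1.5], 0],
  [[0, 0, 0], 0],
  [[0, 0, 0], 0],
])

```text
t: 22.6
position: [558.9, 304.3, 60.0]
ee_rot: [0.561, 3.066, 0.077]
ft_force: [0.6, 0.5, 1.0]
width: 85.4
```

carry_out([
  [[0.2, -0.3, -1], 0],
  [[0, 0, -1.5], 0],
  [[0, 0, -1], 0],
  [[0, 0, -0.4], 0],
  [[0, 0, 0], 0],
])

```text
t: 23.1
position: [562.3, 301.4, 19.6]
ee_rot: [0.563, 3.063, 0.079]
ft_force: [1.1, 0.0, -0.1]
width: 85.2
```

carry_out([
  [[0, 0, 0], 0],
  [[0, 0, 0], 0],
  [[0, 0, 0], 0],
  [[0, 0, 0], 0],
  [[0, 0, 0], 0],
], hand=1)

```text
t: 23.6
position: [562.8, 302.0, 20.9]
ee_rot: [0.563, 3.061, 0.081]
ft_force: [-0.9, -0.0, -1.7]
width: 55.5
```

carry_out([
  [[0, 0, 0], 0],
  [[0, 0, 0], 0],
  [[0, 0, 0], 0],
  [[0, 0, 2], 0],
  [[0, 0, 3], 0],
  [[0, 0, 0], -0.14],
  [[0, 0, 0], -0.15],
  [[0, 0, 0], -0.15],
  [[0, 0, 0], -0.15],
  [[0, 0, 0], -0.15],
], hand=-1)

```text
t: 24.6
position: [563.5, 301.8, 73.5]
ee_rot: [1.631, 2.632, 0.066]
ft_force: [-0.0, 0.4, -0.3]
width: 85.3
```

carry_out([
  [[0, 0, 0], -0.15],
  [[0, 0, 0], -0.15],
  [[0, 0, 0], -0.15],
  [[0, 0, 0], -0.15],
  [[0, 0, 0], -0.15],
  [[0, 0, 0], 0],
  [[0, 0, 0], 0],
])

```text
t: 25.3
position: [562.8, 303.9, 74.7]
ee_rot: [2.468, 1.85, 0.04]
ft_force: [-0.5, -0.5, 0.3]
width: 85.4
```

carry_out([
  [[0, -0.2, -2], 0],
  [[0, 0, -2], 0],
  [[0, 0, -0.9], 0],
  [[0, 0, -0.3], 0],
  [[0, 0, 0], 0],
])

```text
t: 25.8
position: [563.5, 302.2, 22.3]
ee_rot: [2.46, 1.862, 0.044]
ft_force: [0.2, 0.0, 0.5]
width: 85.5
```

carry_out([
  [[0, 0, -0.2], 0],
  [[0, 0, 0], 0],
  [[0, 0, 0], 0],
  [[0, 0, 0], 0],
  [[0, 0, 0], 0],
], hand=1)

```text
t: 26.3
position: [564.5, 303.3, 22.7]
ee_rot: [2.459, 1.864, 0.05]
ft_force: [0.3, -1.1, -1.4]
width: 56.6
```

carry_out([
  [[0, 0, 1.5], 0],
  [[0, 0, 3], 0],
  [[0, 0, 4], 0],
  [[-0.6, -2, 3], 0],
  [[-1.1, -4, 1], 0],
  [[-1.2, -4.5, 0], 0],
  [[-1.2, -4.5, 0], 0],
  [[-1.2, -4.5, 0], 0],
  [[-1.2, -4, 0], 0],
  [[-0.6, -2, 0], 0],
])

```text
t: 27.3
position: [489.5, 45.5, 161.7]
ee_rot: [2.447, 1.874, 0.066]
ft_force: [0.2, 0.3, -1.8]
width: 56.9
```

carry_out([
  [[-0.3, -2.5, -1], 0],
  [[-0.4, -2.2, -1.5], 0],
  [[-0.3, -1.2, -1], 0],
  [[0, 0, -0.5], 0],
  [[0, 0, 0], 0],
  [[0, 0, 0], 0],
])

```text
t: 27.9
position: [479.5, -17.7, 125.8]
ee_rot: [2.447, 1.865, 0.075]
ft_force: [-0.2, 0.8, -2.4]
width: 56.4
```

carry_out([
  [[-0.4, -0.9, -1.5], 0],
  [[0, 0, -1.5], 0],
  [[0, 0, -0.5], 0],
  [[0, 0, 0], 0],
  [[0, 0, 0], 0],
])

```text
t: 28.4
position: [479.8, -20.4, 93.0]
ee_rot: [2.435, 1.876, 0.087]
ft_force: [0.2, -0.4, -2.3]
width: 56.5
```

```bash
python3 - <<'E'
from h import *
from scipy.spatial.transform import Rotation as R
for r in ([2.473,1.874,.002],[2.447,1.878,.042],[2.459,1.864,.05],list(state()["ee_rot"])): print(R.from_rotvec(r).as_matrix()[:,2].round(3))
E
python3 cr.py scene 260 130 320 200 8 s15.png
```

```text
[ 0.024 -0.03  -0.999]
[ 0.056 -0.028 -0.998]
[ 0.059 -0.025 -0.998]
[ 0.085 -0.018 -0.996]
28.4 [479.8 -20.4  93. ]
```

View pics/s15.png

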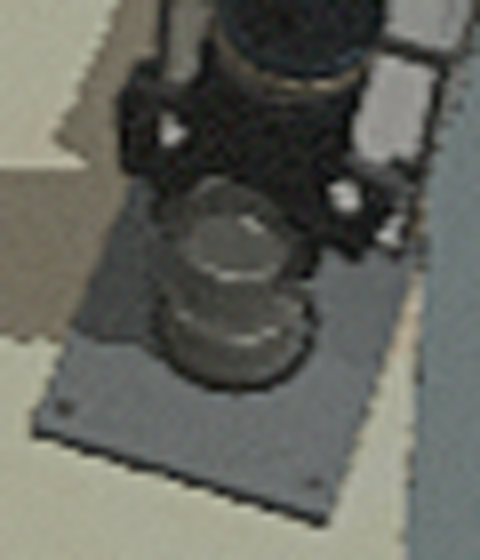

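carry_out([
  [[-0.5, -0.7, -0.5], 0],
  [[0, 0, 0], 0],
  [[0, 0, 0], 0],
])

```text
t: 28.75
position: [475.4, -27.8, 89.0]
ee_rot: [2.433, 1.876, 0.09]
ft_force: [0.4, -0.1, -1.6]
width: 56.7
```

carry_out([
  [[-0.05, 0.05, -0.8], 0],
  [[0, 0, -0.4], 0],
  [[0, 0, 0], 0],
])

```text
t: 29.05
position: [474.9, -27.6, 76.2]
ee_rot: [2.434, 1.874, 0.091]
ft_force: [-0.6, 1.1, -1.4]
width: 56.4
```

```bash
python3 cr.py scene 260 130 320 200 8 s16.png
```

```text
29.05 [474.9 -27.6  76.2]
```

View pics/s16.png

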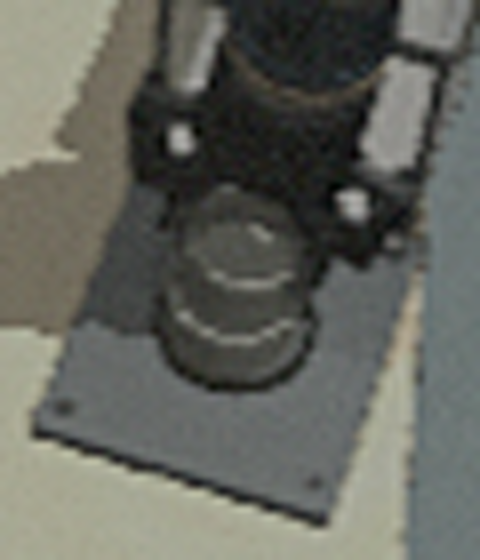

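Run:
```python
from ovb import *
b=(474.6,-29.3); r=(475.1,-29.1)
ovb("scene",np.load("last.npy"),[(*b,95.5,29,(0,0,255)),(*r,53,34,(0,255,0)),(*r,15,34,(0,255,0)),(*r,21,42,(255,255,0))],260,140,310,190,12,"s17.png")
```

```text
(no output)
```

View pics/s17.png

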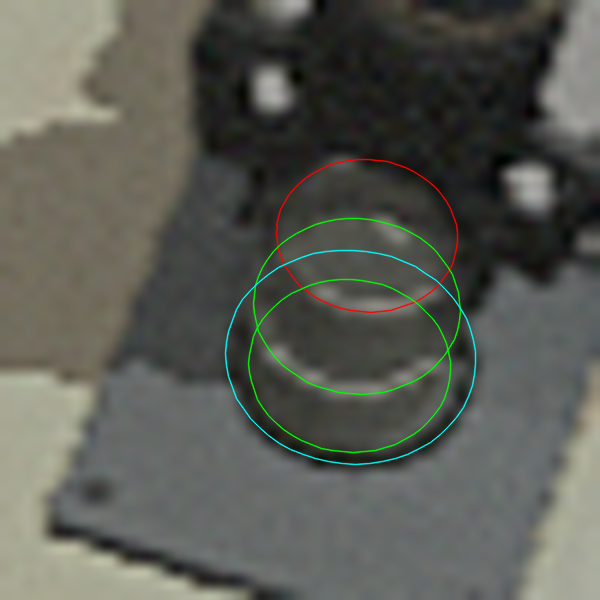

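carry_out([
  [[0, 0, -0.4], 0],
  [[0, 0, -0.4], 0],
  [[0, 0, 0], 0],
])

```text
t: 29.4
position: [475.2, -27.4, 67.7]
ee_rot: [2.433, 1.875, 0.091]
ft_force: [-0.3, 0.4, -1.0]
width: 56.9
```

No contact below the rim level: it is entering. Continue.

carry_out([
  [[0, 0, -0.5], 0],
  [[0, 0, -0.5], 0],
  [[0, 0, 0], 0],
])

```text
t: 29.7
position: [475.2, -27.4, 56.8]
ee_rot: [2.433, 1.875, 0.091]
ft_force: [-0.5, -0.5, -1.2]
width: 56.5
```

carry_out([
  [[0, 0, -0.3], 0],
  [[0, 0, -0.2], 0],
  [[0, 0, 0], 0],
])

```text
t: 30.0
position: [475.4, -27.1, 51.9]
ee_rot: [2.433, 1.875, 0.091]
ft_force: [-1.8, 0.1, 3.0]
width: 56.2
```

carry_out([
  [[0, 0, 0], 0],
  [[0, 0, 0], 0],
  [[0, 0, 0], 0],
  [[0, 0, 1.5], 0],
  [[0, 0, 3], 0],
  [[0, 0, 4], 0],
  [[0, 2, 1], 0],
  [[0, 4, 0], 0.1],
  [[-0.2, 4, 0], 0.15],
  [[-0.4, 4, 0], 0.15],
], hand=-1)

```text
t: 31.0
position: [471.2, 111.0, 152.1]
ee_rot: [2.02, 2.323, 0.116]
ft_force: [0.9, -0.4, -0.4]
width: 85.5
```

carry_out([
  [[-0.4, 3.5, -0.5], 0.15],
  [[-0.4, 2, -0.5], 0.15],
  [[-0.2, 0.5, -0.5], 0.15],
  [[0, 0, 0], 0.15],
  [[0, 0, 0], 0.15],
  [[0, 0, 0], 0.15],
  [[0, 0, 0], 0.15],
  [[0, 0, 0], 0.15],
  [[0, 0, 0], 0],
])

```text
t: 31.9
position: [459.7, 181.6, 138.1]
ee_rot: [0.362, 3.11, 0.163]
ft_force: [-0.5, -0.5, -1.0]
width: 85.3
```

```bash
python3 cr.py scene 230 140 330 290 4 s18.png
```

```text
31.9 [459.7 181.6 138.1]
```

View pics/s18.png

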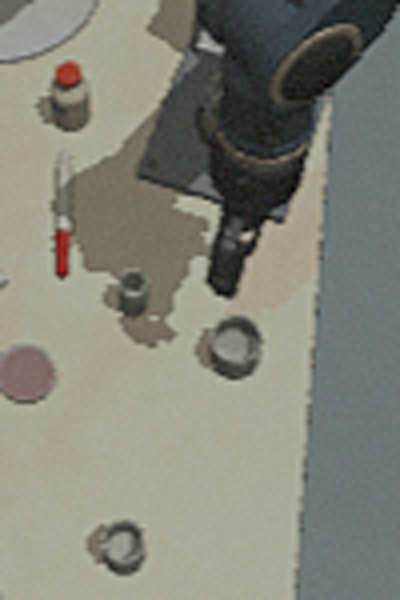

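Run:
```python
from h import *
from scipy.spatial.transform import Rotation as R
L=dict(t0=[-3.081,-.603,.0007],t2=[.272,3.114,-.008],t2_85=[.304,3.098,.011],t8_4=[.308,3.095,.014],t9_6=[.297,3.104,.026],t11_2=[.311,3.115,.019],t12_8=[.331,3.089,.034],t14_6=[2.482,1.86,-.007],t15_5=[2.473,1.874,.002],t16_5=[2.459,1.888,.018],t17_1=[2.46,1.876,.027],t19_8=[2.446,1.878,.046],t20_8=[2.461,1.858,.042],t21_9=[.535,3.07,.078],t23_6=[.563,3.061,.081],t25_3=[2.468,1.85,.04],t26_3=[2.459,1.864,.05],t27_3=[2.447,1.874,.066],t27_9=[2.447,1.865,.075],t28_4=[2.435,1.876,.087],t30=[2.433,1.875,.091],t31=[2.02,2.323,.116],t31_9=[.362,3.11,.163])
for k,r in L.items(): print(k,R.from_rotvec(r).as_matrix()[:,2].round(3))
print(state()["joint_pos"].round(2))
s=lambda u,v:px2w("scene",230+(u+.5)/4-.5,140+(v+.5)/4-.5,23)
print(s(235,347))
crop("scene",270,205,310,245,14,"s19.png",np.load("last.npy"))
```

```text
t0 [-0.001  0.002 -1.   ]
t2 [ 0.015 -0.006 -1.   ]
t2_85 [ 0.029  0.004 -1.   ]
t8_4 [ 0.032  0.006 -0.999]
t9_6 [ 0.025  0.014 -1.   ]
t11_2 [ 0.012  0.011 -1.   ]
t12_8 [ 0.037  0.018 -0.999]
t14_6 [ 0.02  -0.035 -0.999]
t15_5 [ 0.024 -0.03  -0.999]
t16_5 [ 0.034 -0.026 -0.999]
t17_1 [ 0.043 -0.027 -0.999]
t19_8 [ 0.059 -0.027 -0.998]
t20_8 [ 0.056 -0.03  -0.998]
t21_9 [ 0.033  0.045 -0.998]
t23_6 [ 0.037  0.046 -0.998]
t25_3 [ 0.055 -0.03  -0.998]
t26_3 [ 0.059 -0.025 -0.998]
t27_3 [ 0.07  -0.021 -0.997]
t27_9 [ 0.077 -0.021 -0.997]
t28_4 [ 0.085 -0.018 -0.996]
t30 [ 0.089 -0.018 -0.996]
t31 [ 0.095  0.017 -0.995]
t31_9 [ 0.018  0.102 -0.995]
[ 0.22  0.36 -0.76  2.06  0.24  0.77  0.67]
[453.27104672 218.79940594  23.        ]
```

View pics/s19.png

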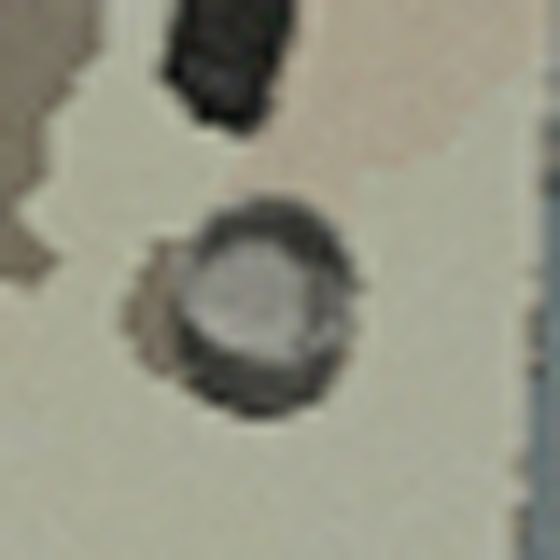

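carry_out([
  [[0, 0, 0.5], 0.15],
  [[0, 0, 1], 0.15],
  [[0, 0, 1.5], 0.15],
  [[0, 0, 1.5], 0.15],
  [[0, 0, 1.5], 0.15],
  [[0, 0, 1.5], 0.15],
  [[0, 0, 1.5], 0.15],
  [[0, 0, 1], 0.15],
  [[0, 0, 0.5], 0.15],
  [[0, 0, 0], 0.1],
])

```text
t: 32.95
position: [456.6, 180.8, 246.2]
ee_rot: [1.763, -2.522, -0.107]
ft_force: [0.3, 0.4, 0.1]
width: 85.1
```

```bash
cat > tl.py <<'E'
from station import *
from scipy.spatial.transform import Rotation as R
import numpy as np
s=state();M=R.from_rotvec(s["ee_rot"]).as_matrix()
print(round(s["t"],2),s["position"].round(1),"tilt",M[:2,2].round(3),"yaw",round(np.degrees(np.arctan2(M[1,1],M[0,1])),1),s["joint_pos"].round(2))
E
python3 tl.py
```

```text
32.95 [456.6 180.8 246.2] tilt [-0.091  0.021] yaw 159.9 [ 0.49  0.42 -1.18  1.85  0.34  1.21  1.99]
```

carry_out([
  [[0, 1, -2], 0],
  [[0, 1, -3], 0],
  [[0, 1, -3], 0],
  [[0, 0.5, -1.5], 0],
  [[0, 0, 0], 0],
])

```text
t: 33.45
position: [457.3, 217.3, 148.6]
ee_rot: [1.748, -2.535, -0.101]
ft_force: [0.7, -1.1, 0.7]
width: 85.6
```

```bash
python3 tl.py
```

```text
33.45 [457.3 217.3 148.6] tilt [-0.087  0.02 ] yaw 159.1 [ 0.31  0.55 -1.06  1.93  0.47  1.04  1.81]
```

carry_out([
  [[0, 0, 3], 0],
  [[0, 0, 4], 0],
  [[0, 0, 4], 0],
  [[0, 0, 0], 0],
  [[0, 0, 0], 0],
  [[0, 0, -3], 0],
  [[0, 0, -4], 0],
  [[0, 0, -4], 0],
  [[0, 0, 0], 0],
  [[0, 0, 0], 0],
])

```text
t: 34.45
position: [457.6, 216.0, 154.3]
ee_rot: [1.738, -2.548, -0.092]
ft_force: [-0.0, 0.3, 0.4]
width: 85.5
```

```bash
python3 tl.py
```

```text
34.45 [457.6 216.  154.3] tilt [-0.08   0.018] yaw 158.6 [ 0.31  0.54 -1.07  1.93  0.47  1.04  1.81]
```

carry_out([
  [[0, 0, 3], 0],
  [[0, 0, 4.5], 0],
  [[0, 0, 4.5], 0],
  [[0, 0, 0], 0],
  [[0, 0, -4.5], 0],
  [[0, 0, -4.5], 0],
  [[0, 0, -2.5], 0],
  [[0, 0, 0], 0],
])

```text
t: 35.25
position: [461.6, 220.5, 175.4]
ee_rot: [1.748, -2.567, -0.085]
ft_force: [0.3, 0.3, 1.2]
width: 85.4
```

carry_out([
  [[0, 0, 3], 0],
  [[0, 0, 4.5], 0],
  [[0, 0, 4.5], 0],
  [[0, 0, 0], 0],
  [[0, 0, -4.5], 0],
  [[0, 0, -4.5], 0],
  [[0, 0, -2.5], 0],
  [[0, 0, 0], 0],
])

```text
t: 36.05
position: [464.9, 226.4, 198.6]
ee_rot: [1.763, -2.586, -0.078]
ft_force: [-0.5, -0.5, 0.3]
width: 85.4
```

carry_out([
  [[0, 0, 3], 0],
  [[0, 0, 4.5], 0],
  [[0, 0, 4.5], 0],
  [[0, 0, 0], 0],
  [[0, 0, -4.5], 0],
  [[0, 0, -4.5], 0],
  [[0, 0, -2.5], 0],
  [[0, 0, 0], 0],
])

```text
t: 36.85
position: [467.7, 233.0, 223.4]
ee_rot: [-1.765, 2.581, 0.072]
ft_force: [0.5, -1.2, -0.1]
width: 85.7
```

```bash
python3 tl.py
```

```text
36.85 [467.7 233.  223.4] tilt [-0.015  0.046] yaw 158.8 [ 0.36  0.45 -1.14  1.86  0.41  1.09  1.85]
```

carry_out([
  [[-0.7, -0.9, -3], 0],
  [[-0.5, -0.5, -4], 0],
  [[0, 0, -4], 0],
  [[0, 0, -3], 0],
  [[0, 0, -1], 0],
  [[0, 0, 0], 0],
  [[0, 0, 0], 0],
])

```text
t: 37.55
position: [465.7, 225.9, 85.7]
ee_rot: [-1.746, 2.561, 0.064]
ft_force: [0.7, 0.3, 1.2]
width: 86.0
```

```bash
python3 tl.py;python3 cr.py scene 260 190 320 260 8 s20.png
```

```text
37.55 [465.7 225.9  85.7] tilt [0.011 0.057] yaw 158.6 [ 0.24  0.58 -0.97  2.03  0.62  0.81  1.69]
37.55 [465.7 225.9  85.7]
```

View pics/s20.png

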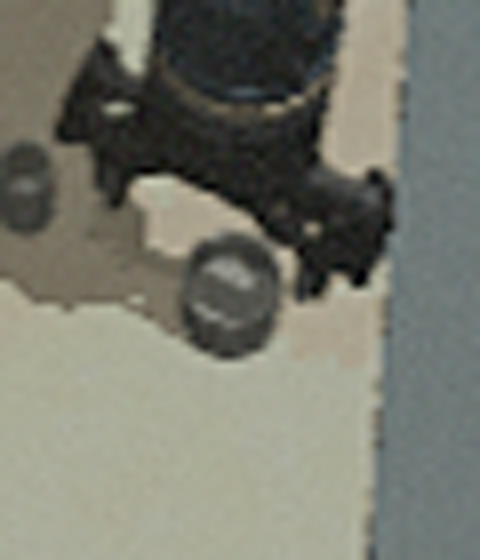

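carry_out([
  [[-1.2, -0.8, 0], 0],
  [[0, 0, -1.5], 0],
  [[0, 0, -2], 0],
  [[0, 0, -1], 0],
  [[0, 0, -0.4], 0],
  [[0, 0, 0], 0],
])

```text
t: 38.2
position: [455.0, 217.7, 38.6]
ee_rot: [-1.74, 2.556, 0.058]
ft_force: [0.1, -0.1, 0.5]
width: 85.6
```

carry_out([
  [[0, 0, -0.8], 0],
  [[0, 0, -0.5], 0],
  [[0, 0, 0], 0],
])

```text
t: 38.5
position: [455.7, 218.2, 25.3]
ee_rot: [-1.739, 2.554, 0.058]
ft_force: [-0.1, -0.4, 0.2]
width: 85.4
```

carry_out([
  [[0, 0, 0], 0],
  [[0, 0, 0], 0],
  [[0, 0, 0], 0],
  [[0, 0, 0], 0],
  [[0, 0, 0], 0],
  [[0, 0, 0], 0],
], hand=1)

```text
t: 39.1
position: [456.1, 218.7, 26.3]
ee_rot: [-1.739, 2.553, 0.057]
ft_force: [-0.7, -0.1, -0.6]
width: 45.6
```

carry_out([
  [[0, 0, 0], 0],
  [[0, 0, 0], 0],
  [[0, 0, 0], 0],
  [[0, 0, 2], 0],
  [[0, 0, 2], 0],
  [[0, 0, 0], -0.14],
  [[0, 0, 0], -0.15],
  [[0, 0, 0], -0.15],
  [[0, 0, 0], -0.15],
  [[0, 0, 0], -0.15],
], hand=-1)

```text
t: 40.1
position: [456.5, 218.7, 68.0]
ee_rot: [-0.686, 3.0, 0.03]
ft_force: [0.7, -0.3, 0.1]
width: 85.1
```

carry_out([
  [[0, 0, 0], -0.15],
  [[0, 0, 0], -0.15],
  [[0, 0, 0], -0.15],
  [[0, 0, 0], -0.15],
  [[0, 0, 0], -0.15],
  [[0, 0, 0], 0],
  [[0, 0, 0], 0],
])

```text
t: 40.8
position: [456.0, 220.2, 69.0]
ee_rot: [0.452, 3.039, -0.007]
ft_force: [-0.4, -0.4, 0.0]
width: 85.0
```

```bash
python3 tl.py
```

```text
40.8 [456.  220.2  69. ] tilt [ 0.068 -0.015] yaw 73.1 [-0.14  0.44 -0.52  2.09  0.44  0.66  0.31]
```

carry_out([
  [[0, -0.15, -1.5], 0],
  [[0, 0, -1.8], 0],
  [[0, 0, -0.7], 0],
  [[0, 0, -0.3], 0],
  [[0, 0, 0], 0],
])

```text
t: 41.3
position: [456.6, 218.9, 25.3]
ee_rot: [0.437, 3.041, -0.004]
ft_force: [-0.3, -0.5, 0.7]
width: 85.4
```

carry_out([
  [[-0.1, 0, -0.1], 0],
  [[0, 0, 0], 0],
  [[0, 0, 0], 0],
  [[0, 0, 0], 0],
  [[0, 0, 0], 0],
  [[0, 0, 0], 0],
], hand=1)

```text
t: 41.9
position: [456.7, 219.5, 26.6]
ee_rot: [0.436, 3.038, -0.001]
ft_force: [-0.6, -1.0, -1.2]
width: 46.2
```

```bash
python3 tl.py
```

```text
41.9 [456.7 219.5  26.6] tilt [ 0.072 -0.011] yaw 73.7 [-0.19  0.51 -0.47  2.12  0.52  0.57  0.25]
```

carry_out([
  [[0, 0, 1.5], 0],
  [[0, 0, 3], 0],
  [[0, 0, 4], 0],
  [[0, -1.5, 3], 0],
  [[0.3, -3.5, 1.5], 0],
  [[0.4, -4.5, 0], 0],
  [[0.4, -4.5, 0], 0],
  [[0.4, -4, 0], 0],
  [[0.3, -3, 0], 0],
  [[0.1, -1, 0], 0],
])

```text
t: 42.9
position: [472.7, -6.2, 161.4]
ee_rot: [0.422, 3.039, -0.002]
ft_force: [0.1, 0.8, -2.0]
width: 46.2
```

```bash
python3 tl.py
```

```text
42.9 [472.7  -6.2 161.4] tilt [ 0.072 -0.011] yaw 74.2 [ 0.39  0.23 -0.55  2.1   0.2   0.78  1.02]
```

carry_out([
  [[0.15, -1.2, -1.5], 0],
  [[0.1, -0.7, -1.5], 0],
  [[0, 0, -0.8], 0],
  [[0, 0, 0], 0],
  [[0, 0, 0], 0],
])

```text
t: 43.4
position: [475.3, -24.6, 122.5]
ee_rot: [0.423, 3.039, 0.0]
ft_force: [1.2, -0.0, -1.7]
width: 46.4
```

```bash
python3 tl.py;python3 cr.py scene 260 120 320 190 8 s21.png
```

```text
43.4 [475.3 -24.6 122.5] tilt [ 0.073 -0.01 ] yaw 74.2 [ 0.4   0.3  -0.52  2.13  0.25  0.69  1.01]
43.4 [475.3 -24.6 122.5]
```

View pics/s21.png

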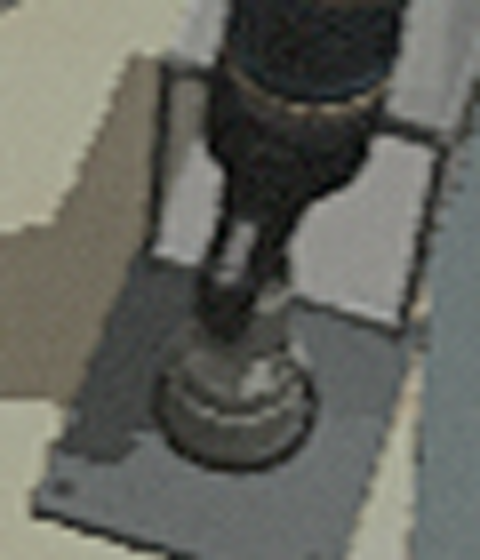

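carry_out([
  [[0, -0.45, -0.7], 0],
  [[0, 0, -0.8], 0],
  [[0, 0, 0], 0],
  [[0, 0, 0], 0],
])

```text
t: 43.85
position: [476.2, -27.9, 107.6]
ee_rot: [0.418, 3.037, 0.001]
ft_force: [-0.4, -0.1, -0.9]
width: 46.5
```

```bash
python3 cr.py scene 260 120 320 190 8 s22.png
python3 - <<'E'
from ovb import *
b=(475.3,-29); r=(475.1,-29.0)
ovb("scene",np.load("last.npy"),[(*b,80,24,(0,0,255)),(*b,126,24,(0,0,255)),(*r,71,29,(0,255,0)),(*r,53,34,(0,255,0)),(*r,21,42,(255,255,0))],260,130,310,180,12,"s23.png")
E
```

```text
43.85 [476.2 -27.9 107.6]
```

View pics/s22.png

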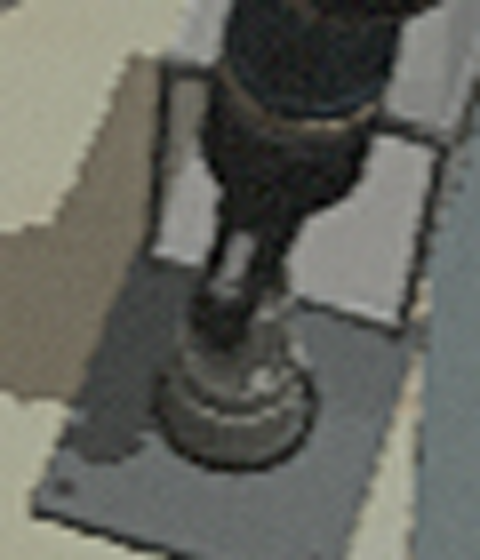

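View pics/s23.png

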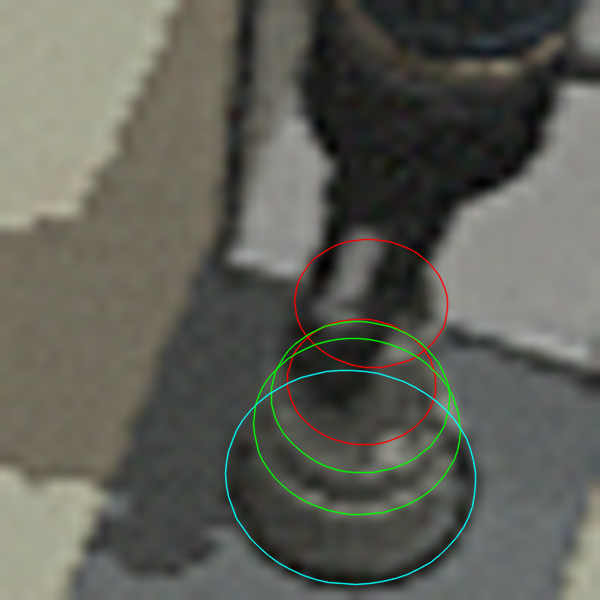

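carry_out([
  [[-0.1, -0.1, -0.5], 0],
  [[0, 0, -0.5], 0],
  [[0, 0, 0], 0],
])

```text
t: 44.2
position: [475.2, -28.9, 97.1]
ee_rot: [0.418, 3.036, 0.001]
ft_force: [0.4, -0.0, -0.9]
width: 46.4
```

carry_out([
  [[0, 0, -0.4], 0],
  [[0, 0, -0.4], 0],
  [[0, 0, 0], 0],
])

```text
t: 44.5
position: [475.2, -29.0, 88.2]
ee_rot: [0.418, 3.036, 0.001]
ft_force: [-0.7, 0.2, -1.6]
width: 46.8
```

Entered without contact. Continue to about 70.

carry_out([
  [[0, 0, -0.5], 0],
  [[0, 0, -0.5], 0],
  [[0, 0, -0.3], 0],
  [[0, 0, 0], 0],
])

```text
t: 44.9
position: [475.2, -28.9, 74.0]
ee_rot: [0.418, 3.036, 0.001]
ft_force: [-0.2, -0.4, -1.7]
width: 46.2
```

carry_out([
  [[0, 0, -0.3], 0],
  [[0, 0, -0.2], 0],
  [[0, 0, 0], 0],
])

```text
t: 45.2
position: [475.5, -29.0, 69.3]
ee_rot: [0.418, 3.036, 0.0]
ft_force: [-1.7, 0.6, 3.9]
width: 46.4
```

carry_out([
  [[0, 0, 0], 0],
  [[0, 0, 0], 0],
  [[0, 0, 0], 0],
  [[0, 0, 1.5], 0],
  [[0, 0, 3], 0],
  [[0, 0, 4], 0],
  [[0.1, 2, 1], 0],
  [[0.5, 4, 0], 0],
  [[0.5, 4.5, 0], 0],
  [[0.6, 4.5, 0], 0],
], hand=-0.6)

```text
t: 46.2
position: [493.6, 117.3, 168.6]
ee_rot: [0.444, 3.029, -0.004]
ft_force: [1.7, -0.2, -0.7]
width: 68.4
```

carry_out([
  [[0.6, 4.5, 0], 0],
  [[0.6, 4.5, 0], 0],
  [[0.6, 4.5, 0], 0],
  [[0.6, 4.5, 0], 0],
  [[0.6, 4.5, -1], 0],
  [[0.5, 3.5, -1], 0],
  [[0.3, 1.5, -1], 0],
  [[0, 0, 0], 0],
])

```text
t: 47.0
position: [530.7, 411.3, 137.4]
ee_rot: [0.435, 3.029, 0.006]
ft_force: [-1.1, -0.1, 0.4]
width: 68.2
```

```bash
python3 tl.py;python3 cr.py scene 240 110 330 240 6 s24.png;python3 cr.py scene 230 180 330 300 6 s25.png
```

```text
47.0 [530.7 411.3 137.4] tilt [ 0.082 -0.008] yaw 73.7 [-0.36  0.59 -0.56  1.66  0.45  0.97  0.19]
47.0 [530.7 411.3 137.4]
47.05 [530.9 410.4 138.1]
```

View pics/s25.png

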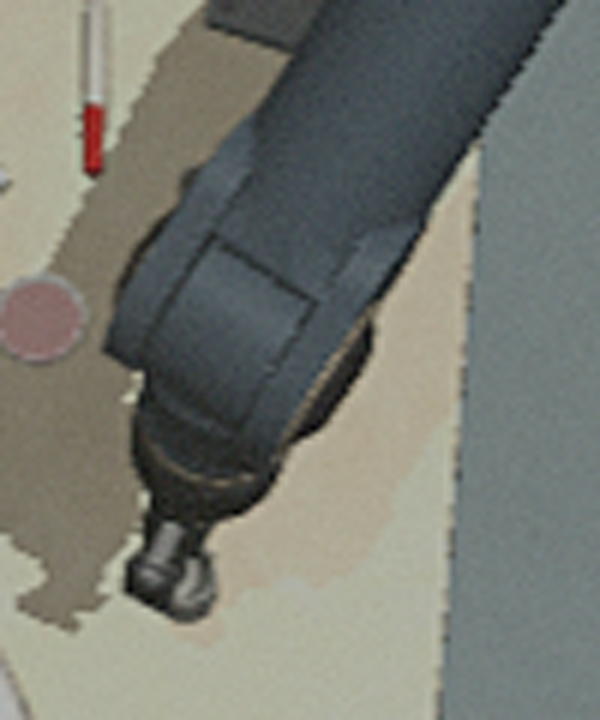

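```bash
python3 cr.py top 190 170 320 250 6 t25.png
```

```text
47.1 [531.6 409.  138.8]
```

View pics/t25.png

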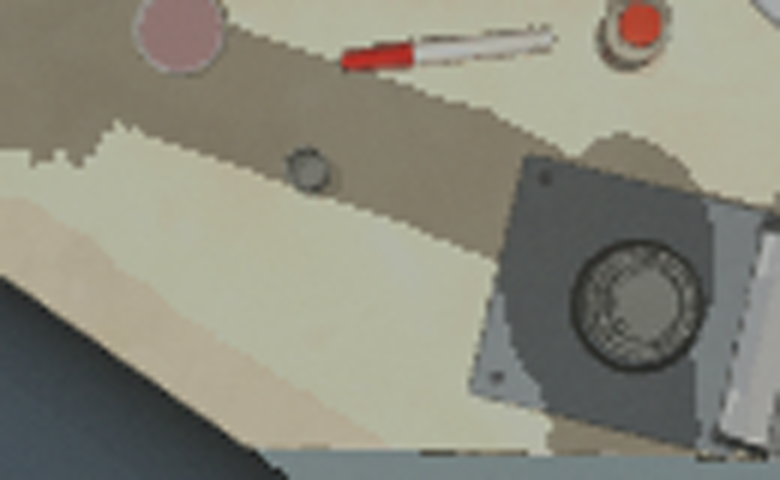

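carry_out([
  [[0, 0.6, -2], 0],
  [[0, 0, -3], 0],
  [[0, 0, -2], 0],
  [[0, 0, -0.8], 0],
  [[0, 0, 0], 0],
  [[0, 0, 0], 0],
])

```text
t: 47.75
position: [536.2, 406.6, 60.0]
ee_rot: [0.456, 3.017, 0.002]
ft_force: [0.3, 0.3, 0.6]
width: 68.1
```

carry_out([
  [[-0.25, 1.0, 0], 0],
  [[0, 0, 0], 0],
  [[0, 0, -0.8], 0],
  [[0, 0, -1.2], 0],
  [[0, 0, -0.6], 0],
  [[0, 0, 0], 0],
])

```text
t: 48.35
position: [534.7, 418.9, 35.3]
ee_rot: [0.456, 3.013, 0.009]
ft_force: [-0.8, 0.2, 0.1]
width: 68.2
```

carry_out([
  [[-0.1, -0.2, -0.4], 0],
  [[0, 0, 0], 0],
])

```text
t: 48.55
position: [533.4, 416.4, 30.2]
ee_rot: [0.456, 3.014, 0.008]
ft_force: [-0.4, 0.2, -0.5]
width: 68.6
```

carry_out([
  [[0, 0, 0], 0],
  [[0, 0, 0], 0],
  [[0, 0, 0], 0],
  [[0, 0, 0], 0],
  [[0, 0, 0], 0],
  [[0, 0, 0], 0],
], hand=1)

```text
t: 49.15
position: [533.9, 416.6, 31.0]
ee_rot: [0.456, 3.013, 0.009]
ft_force: [0.6, 0.3, -0.6]
width: 35.0
```

```bash
python3 tl.py
```

```text
49.15 [533.9 416.6  31. ] tilt [ 0.094 -0.008] yaw 72.8 [-0.42  0.71 -0.49  1.72  0.55  0.79  0.08]
```

carry_out([
  [[0, 0, 0], 0],
  [[0, 0, 0], 0],
  [[0, 0, 0], 0],
  [[0, 0, 2], 0],
  [[0, 0, 2], 0],
  [[0, 0, 0], -0.14],
  [[0, 0, 0], -0.15],
  [[0, 0, 0], -0.15],
  [[0, 0, 0], -0.15],
  [[0, 0, 0], -0.15],
], hand=-0.6)

```text
t: 50.15
position: [533.7, 416.2, 72.9]
ee_rot: [1.525, 2.645, -0.041]
ft_force: [0.1, -0.0, 0.4]
width: 68.3
```

carry_out([
  [[0, 0, 0], -0.15],
  [[0, 0, 0], -0.15],
  [[0, 0, 0], -0.15],
  [[0, 0, 0], -0.15],
  [[0, 0, 0], -0.15],
  [[0, 0, 0], 0],
  [[0, 0, 0], 0],
])

```text
t: 50.85
position: [532.8, 418.0, 73.3]
ee_rot: [2.396, 1.915, -0.086]
ft_force: [0.7, 0.6, -0.7]
width: 68.1
```

```bash
python3 tl.py
```

```text
50.85 [532.8 418.   73.3] tilt [ 0.002 -0.092] yaw -12.7 [-0.65  0.66 -0.17  1.61  0.21  0.95 -1.13]
```

carry_out([
  [[0, -0.2, -1.5], 0],
  [[0, 0, -1.7], 0],
  [[0, 0, -0.7], 0],
  [[0, 0, -0.2], 0],
  [[0, 0, 0], 0],
])

```text
t: 51.35
position: [531.4, 414.7, 26.9]
ee_rot: [2.391, 1.923, -0.091]
ft_force: [-0.4, 0.5, -0.3]
width: 68.2
```

carry_out([
  [[0.1, 0.1, 0.45], 0],
  [[0, 0, 0], 0],
])

```text
t: 51.55
position: [532.6, 415.9, 31.8]
ee_rot: [2.391, 1.923, -0.09]
ft_force: [1.2, 0.4, -0.4]
width: 68.3
```

carry_out([
  [[0, 0, 0], 0],
  [[0, 0, 0], 0],
  [[0, 0, 0], 0],
  [[0, 0, 0], 0],
  [[0, 0, 0], 0],
  [[0, 0, 0], 0],
], hand=1)

```text
t: 52.15
position: [533.4, 416.8, 33.6]
ee_rot: [2.391, 1.923, -0.085]
ft_force: [0.8, 0.6, -0.6]
width: 35.5
```

```bash
python3 tl.py; python3 cr.py scene 230 230 300 300 8 s26.png
```

```text
52.15 [533.4 416.8  33.6] tilt [ 0.002 -0.091] yaw -12.3 [-0.65  0.71 -0.16  1.63  0.22  0.89 -1.14]
52.15 [533.4 416.8  33.6]
```

View pics/s26.png

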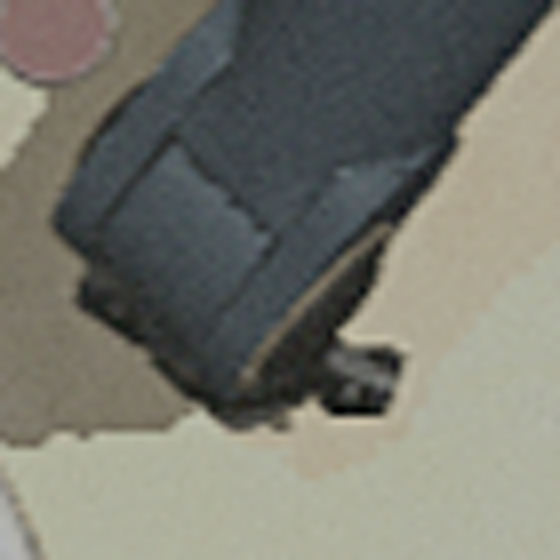

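carry_out([
  [[0, 0, 1.5], 0],
  [[0, 0, 3], 0],
  [[0, 0, 4], 0],
  [[0, -1.5, 4], 0],
  [[-0.4, -3.5, 2.5], 0],
  [[-0.6, -4.5, 0], 0],
  [[-0.6, -4.5, 0], 0],
  [[-0.6, -4.5, 0], 0],
  [[-0.6, -4.5, 0], 0],
  [[-0.6, -4.5, 0], 0],
])

```text
t: 53.2
position: [495.9, 141.9, 199.0]
ee_rot: [2.379, 1.941, -0.064]
ft_force: [0.7, 0.2, -0.2]
width: 35.6
```

```bash
python3 tl.py
```

```text
53.2 [495.9 141.9 199. ] tilt [ 0.012 -0.081] yaw -11.5 [-0.29  0.26 -0.14  1.93  0.14  0.98 -0.71]
```

carry_out([
  [[-0.5, -4.5, 0], 0],
  [[-0.5, -4.5, -0.5], 0],
  [[-0.4, -3.5, -0.5], 0],
  [[-0.2, -2, -0.5], 0],
  [[0, -0.6, -0.5], 0],
  [[0, 0, 0], 0],
  [[0, 0, 0], 0],
])

```text
t: 53.9
position: [478.3, -20.8, 186.3]
ee_rot: [2.385, 1.924, -0.051]
ft_force: [0.3, -0.1, -0.7]
width: 35.8
```

```bash
python3 tl.py
```

```text
53.9 [478.3 -20.8 186.3] tilt [ 0.023 -0.081] yaw -12.1 [-0.05  0.19 -0.05  2.05  0.12  0.89 -0.39]
```

carry_out([
  [[-0.4, -0.8, -1.5], 0],
  [[-0.1, 0, -2], 0],
  [[0, 0, -1], 0],
  [[0, 0, -0.4], 0],
  [[0, 0, 0], 0],
  [[0, 0, 0], 0],
])

```text
t: 54.5
position: [477.3, -20.0, 138.5]
ee_rot: [2.37, 1.94, -0.039]
ft_force: [0.3, -0.8, -1.6]
width: 35.5
```

```bash
python3 tl.py
```

```text
54.5 [477.3 -20.  138.5] tilt [ 0.03  -0.077] yaw -11.3 [-0.06  0.25 -0.05  2.11  0.13  0.77 -0.4 ]
```

carry_out([
  [[-0.25, -0.95, -0.5], 0],
  [[0, 0, 0], 0],
  [[0, 0, 0], 0],
])

```text
t: 54.8
position: [475.7, -30.2, 134.5]
ee_rot: [2.368, 1.939, -0.036]
ft_force: [0.4, 0.3, 0.0]
width: 35.4
```

```bash
python3 tl.py;python3 cr.py scene 260 110 320 180 8 s27.png
python3 - <<'E'
from ovb import *
s=state()["position"];print(s)
b=(s[0]+.5,s[1]+.2); r=(475.3,-29.0)
ovb("scene",np.load("last.npy"),[(*b,s[2]-33.6,19,(0,0,255)),(*b,s[2]+16.4,19,(0,0,255)),(*r,89,24,(0,255,0)),(*r,71,29,(0,255,0)),(*r,53,34,(0,255,0))],260,120,310,170,12,"s28.png")
E
```

```text
54.8 [475.7 -30.2 134.5] tilt [ 0.033 -0.077] yaw -11.3 [-0.04  0.25 -0.04  2.12  0.13  0.75 -0.38]
54.8 [475.7 -30.2 134.5]
[475.56747785 -30.39637965 134.39797745]
```

View pics/s27.png

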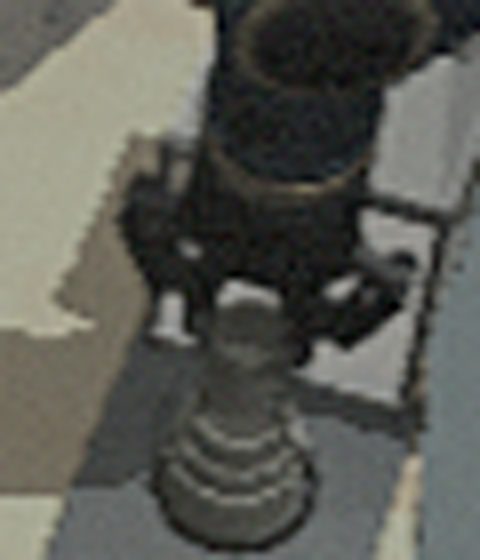

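View pics/s28.png

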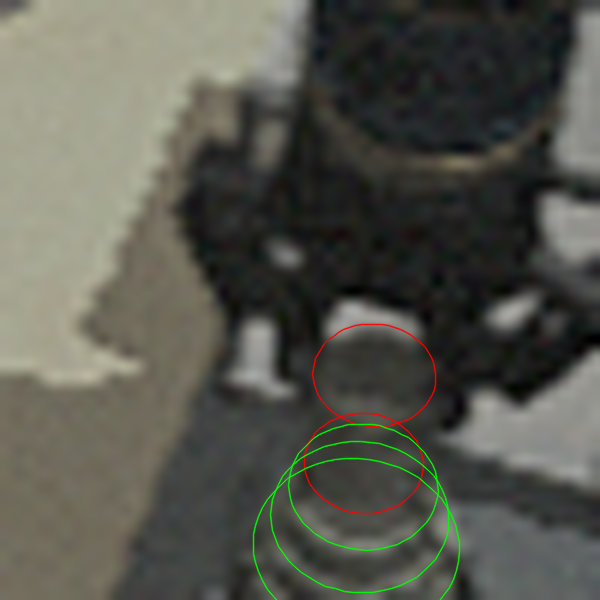

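carry_out([
  [[-0.1, 0.1, -0.4], 0],
  [[0, 0, -0.6], 0],
  [[0, 0, 0], 0],
])

```text
t: 55.15
position: [474.5, -29.4, 123.9]
ee_rot: [2.369, 1.938, -0.035]
ft_force: [-0.2, -1.0, -0.6]
width: 35.3
```

carry_out([
  [[0, 0, -0.4], 0],
  [[0, 0, -0.4], 0],
  [[0, 0, 0], 0],
])

```text
t: 55.45
position: [474.5, -29.2, 114.9]
ee_rot: [2.369, 1.939, -0.036]
ft_force: [0.2, 0.7, -0.8]
width: 35.0
```

In. Lower to about 77.

carry_out([
  [[0, 0, -0.6], 0],
  [[0, 0, -0.6], 0],
  [[0, 0, -0.6], 0],
  [[0, 0, -0.6], 0],
  [[0, 0, -0.6], 0],
  [[0, 0, -0.3], 0],
  [[0, 0, 0], 0],
])

```text
t: 56.15
position: [476.6, -28.5, 90.3]
ee_rot: [2.369, 1.935, -0.036]
ft_force: [0.5, 0.7, -1.2]
width: 35.3
```

carry_out([
  [[0, 0, -0.3], 0],
  [[0, 0, -0.2], 0],
  [[0, 0, 0], 0],
])

```text
t: 56.45
position: [477.3, -28.5, 89.8]
ee_rot: [2.369, 1.933, -0.037]
ft_force: [-1.5, 0.3, 1.2]
width: 35.6
```

carry_out([
  [[0, 0, 0], 0],
  [[0, 0, 0], 0],
  [[0, 0, 0], 0],
  [[0, 0, 1.5], 0],
  [[0, 0, 3], 0],
  [[0, 0, 4], 0],
  [[0.3, 2, 1], 0],
  [[1, 4, -0.5], 0],
  [[1, 4, -1], 0],
  [[1, 3.5, -1], 0],
], hand=-0.5)

```text
t: 57.45
position: [510.2, 104.1, 160.0]
ee_rot: [2.382, 1.916, -0.04]
ft_force: [-0.2, 0.6, -0.1]
width: 64.2
```

```bash
python3 tl.py;python3 cr.py top 190 170 320 250 6 t29.png;python3 cr.py scene 240 110 330 220 6 s29.png
```

```text
57.45 [510.2 104.1 160. ] tilt [ 0.032 -0.082] yaw -12.3 [-0.24  0.3  -0.11  1.98  0.16  0.87 -0.67]
57.45 [510.2 104.1 160. ]
57.5 [510.8 111.5 158.5]
```

View pics/t29.png

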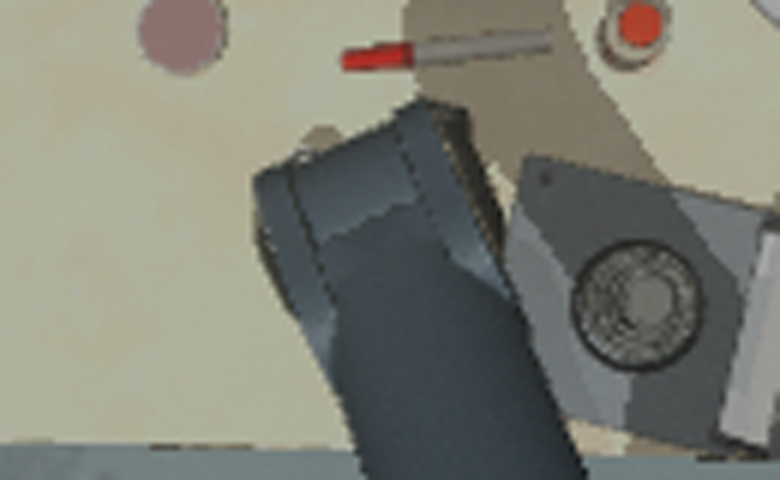

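View pics/s29.png

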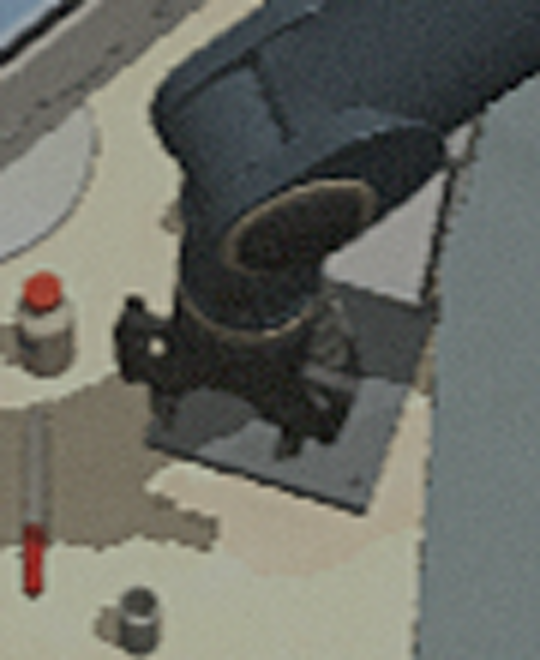

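carry_out([
  [[1.5, 2.5, -1], 0],
  [[1.5, 2.5, -2], 0],
  [[1, 1.2, -2], 0],
  [[0, 0, -1.5], 0],
  [[0, 0, 0], 0],
  [[0, 0, 0], 0],
])

```text
t: 58.15
position: [550.8, 169.7, 88.8]
ee_rot: [2.377, 1.927, -0.047]
ft_force: [0.2, 0.2, 0.1]
width: 64.1
```

```bash
python3 tl.py;python3 cr.py scene 240 180 300 240 8 s30.png
```

```text
58.15 [550.8 169.7  88.8] tilt [ 0.027 -0.083] yaw -11.8 [-0.33  0.48 -0.11  1.9   0.2   0.79 -0.78]
58.15 [550.8 169.7  88.8]
```

View pics/s30.png

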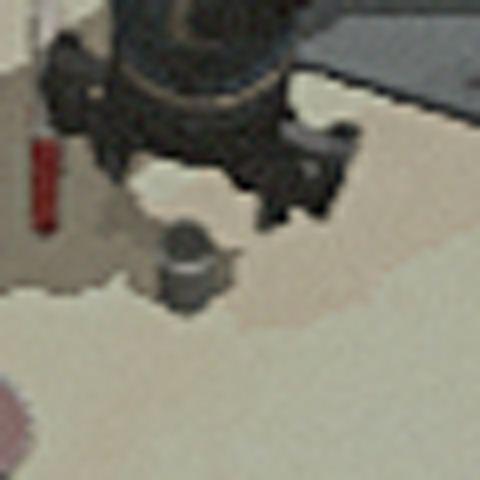

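carry_out([
  [[0.5, 0.7, 0], 0],
  [[0, 0, 0], 0],
  [[0, 0, -1.2], 0],
  [[0, 0, -1.5], 0],
  [[0, 0, -0.9], 0],
  [[0, 0, 0], 0],
  [[0, 0, 0], 0],
])

```text
t: 58.9
position: [557.8, 175.8, 53.8]
ee_rot: [2.378, 1.922, -0.039]
ft_force: [-0.2, 0.5, -0.0]
width: 64.3
```

carry_out([
  [[-0.1, 0.1, -0.7], 0],
  [[0, 0, -0.8], 0],
  [[0, 0, 0], 0],
])

```text
t: 59.2
position: [557.1, 177.0, 38.4]
ee_rot: [2.378, 1.921, -0.037]
ft_force: [0.5, -0.0, -1.2]
width: 63.8
```

carry_out([
  [[0, 0, 0], 0],
  [[0, 0, 0], 0],
  [[0, 0, 0], 0],
  [[0, 0, 0], 0],
  [[0, 0, 0], 0],
  [[0, 0, 0], 0],
], hand=1)

```text
t: 59.8
position: [557.5, 177.3, 39.0]
ee_rot: [2.378, 1.921, -0.036]
ft_force: [-1.0, -0.8, -0.6]
width: 25.9
```

```bash
python3 tl.py
```

```text
59.8 [557.5 177.3  39. ] tilt [ 0.035 -0.08 ] yaw -12.0 [-0.35  0.56 -0.1   1.91  0.22  0.69 -0.82]
```

carry_out([
  [[0, 0, 0], 0],
  [[0, 0, 0], 0],
  [[0, 0, 0], 0],
  [[0, 0, 2], 0],
  [[0, 0, 2], 0],
  [[0, 0, 0], 0.14],
  [[0, 0, 0], 0.15],
  [[0, 0, 0], 0.15],
  [[0, 0, 0], 0.15],
  [[0, 0, 0], 0.15],
], hand=-0.4)

```text
t: 60.8
position: [558.0, 178.0, 81.2]
ee_rot: [1.511, 2.651, 0.015]
ft_force: [0.1, -1.0, -0.1]
width: 59.9
```

carry_out([
  [[0, 0, 0], 0.15],
  [[0, 0, 0], 0.15],
  [[0, 0, 0], 0.15],
  [[0, 0, 0], 0.15],
  [[0, 0, 0], 0.15],
  [[0, 0, 0], 0],
  [[0, 0, 0], 0],
])

```text
t: 61.5
position: [558.1, 176.6, 81.5]
ee_rot: [0.444, 3.027, 0.065]
ft_force: [0.4, 0.4, 0.7]
width: 59.5
```

```bash
python3 tl.py
```

```text
61.5 [558.1 176.6  81.5] tilt [0.086 0.03 ] yaw 73.4 [ 0.02  0.52 -0.53  1.93  0.41  0.7   0.54]
```

carry_out([
  [[0, 0.15, -1.5], 0],
  [[0, 0, -1.6], 0],
  [[0, 0, -0.7], 0],
  [[0, 0, -0.2], 0],
  [[0, 0, 0], 0],
])

```text
t: 62.0
position: [557.4, 179.2, 38.0]
ee_rot: [0.451, 3.026, 0.062]
ft_force: [-1.1, -0.1, -0.8]
width: 60.0
```

carry_out([
  [[0, -0.1, 0.1], 0],
  [[0, 0, 0], 0],
  [[0, 0, 0], 0],
  [[0, 0, 0], 0],
  [[0, 0, 0], 0],
  [[0, 0, 0], 0],
], hand=1)

```text
t: 62.6
position: [558.5, 178.6, 40.7]
ee_rot: [0.452, 3.023, 0.064]
ft_force: [-0.3, 0.4, -0.6]
width: 25.3
```

```bash
python3 tl.py
python3 - <<'E'
from ovb import *
im=snapshot("top"); np.save("last.npy",im)
r=(475.3,-29.0)
ovb("top",im,[(*r,107,19,(0,0,255)),(*r,89,24,(0,255,0)),(*r,71,29,(0,255,0)),(*r,53,34,(0,255,0)),(*r,21,42,(255,255,0))],270,190,330,250,10,"t31.png")
E
```

```text
62.6 [558.5 178.6  40.7] tilt [0.089 0.029] yaw 73.1 [-0.02  0.57 -0.48  1.95  0.46  0.62  0.48]
```

View pics/t31.png

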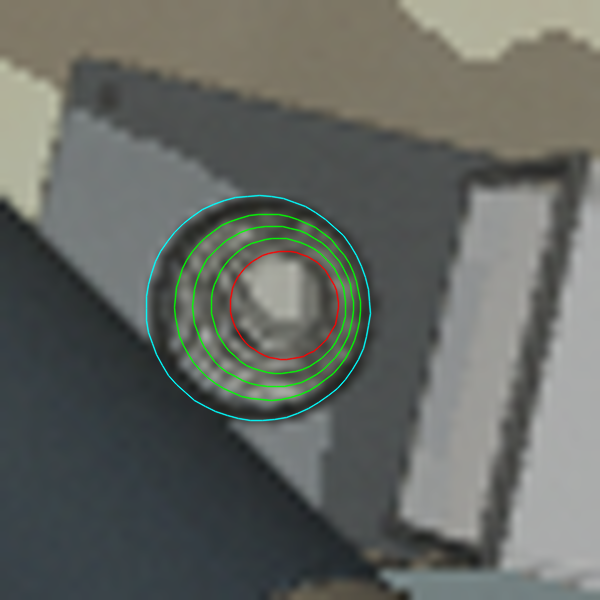

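carry_out([
  [[0, 0, 1.5], 0],
  [[0, 0, 3], 0],
  [[0, 0, 4], 0],
  [[0, 0, 4], 0],
  [[-0.8, -2, 3], 0],
  [[-1.5, -3.5, 1], 0],
  [[-1.6, -4, 0], 0],
  [[-1.6, -4, 0], 0],
  [[-1.2, -3, 0], 0],
  [[-0.4, -1.2, 0], 0],
])

```text
t: 63.65
position: [483.2, 1.3, 222.1]
ee_rot: [0.435, 3.017, 0.069]
ft_force: [-0.6, -0.8, -0.1]
width: 25.5
```

```bash
python3 tl.py
```

```text
63.65 [483.2   1.3 222.1] tilt [0.098 0.031] yaw 73.8 [ 0.48  0.16 -0.61  2.02  0.1   0.89  1.11]
```

carry_out([
  [[-0.3, -1.5, -1.5], 0],
  [[-0.3, -1, -2], 0],
  [[0, -0.2, -1.5], 0],
  [[0, 0, -0.5], 0],
  [[0, 0, 0], 0],
  [[0, 0, 0], 0],
])

```text
t: 64.25
position: [477.2, -29.1, 172.2]
ee_rot: [0.439, 3.007, 0.064]
ft_force: [-0.1, 0.6, 0.2]
width: 25.5
```

```bash
python3 tl.py
```

```text
64.25 [477.2 -29.1 172.2] tilt [0.107 0.027] yaw 73.5 [ 0.5   0.22 -0.58  2.1   0.14  0.76  1.13]
```

carry_out([
  [[-0.1, 0, -0.8], 0],
  [[0, 0, -0.8], 0],
  [[0, 0, 0], 0],
  [[0, 0, 0], 0],
])

```text
t: 64.65
position: [477.4, -27.8, 156.7]
ee_rot: [0.435, 3.004, 0.065]
ft_force: [-0.0, 0.7, -1.6]
width: 25.5
```

```bash
python3 tl.py;python3 cr.py scene 260 105 320 175 8 s32.png
```

```text
64.65 [477.4 -27.8 156.7] tilt [0.11  0.027] yaw 73.7 [ 0.49  0.24 -0.57  2.11  0.16  0.72  1.1 ]
64.65 [477.4 -27.8 156.7]
```

View pics/s32.png

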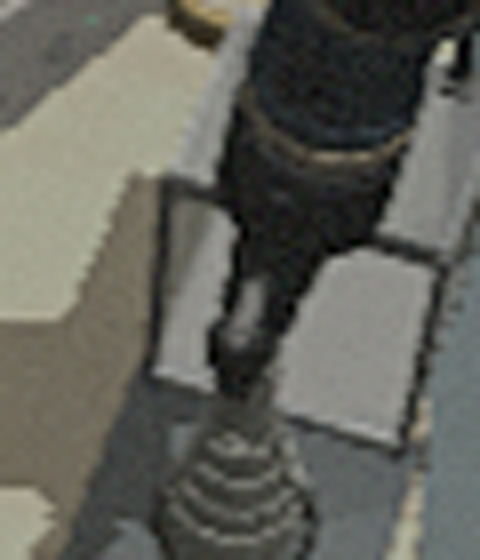

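carry_out([
  [[-0.13, -0.1, -0.4], 0],
  [[0, 0, -0.4], 0],
  [[0, 0, 0], 0],
])

```text
t: 65.0
position: [476.1, -28.9, 148.3]
ee_rot: [0.435, 3.004, 0.064]
ft_force: [-0.1, -0.3, -0.8]
width: 25.3
```

carry_out([
  [[0, 0, -0.4], 0],
  [[0, 0, -0.3], 0],
  [[0, 0, 0], 0],
])

```text
t: 65.3
position: [476.6, -29.0, 140.8]
ee_rot: [0.435, 3.003, 0.065]
ft_force: [0.7, 0.5, -1.1]
width: 25.7
```

Below the rim level without contact. Lower towards 112.

carry_out([
  [[0, 0, -0.6], 0],
  [[0, 0, -0.6], 0],
  [[0, 0, -0.6], 0],
  [[0, 0, -0.4], 0],
  [[0, 0, 0], 0],
])

```text
t: 65.8
position: [476.5, -29.0, 116.6]
ee_rot: [0.435, 3.003, 0.065]
ft_force: [0.4, -0.8, -0.6]
width: 25.6
```

carry_out([
  [[0, 0, -0.3], 0],
  [[0, 0, -0.3], 0],
  [[0, 0, 0], 0],
])

```text
t: 66.1
position: [478.1, -29.1, 111.1]
ee_rot: [0.435, 3.0, 0.065]
ft_force: [-0.8, -0.2, 1.7]
width: 25.8
```

carry_out([
  [[0, 0, 0], 0],
  [[0, 0, 0], 0],
  [[0, 0, 0], 0],
  [[0, 0, 1.5], 0],
  [[0, 0, 3], 0],
  [[0, 0, 4], 0],
  [[0, 0, 4], 0],
  [[0, 0, 4], 0],
  [[0, 0, 2], 0],
  [[0, 0, 0], 0],
], hand=0.1)

```text
t: 67.1
position: [473.8, -28.1, 301.4]
ee_rot: [0.433, 3.006, 0.065]
ft_force: [-0.2, 0.2, -0.4]
width: 38.4
```

carry_out([
  [[-0.2, -2, 0], 0],
  [[-0.4, -4, 0], 0],
  [[-0.8, -4, 0], 0],
  [[-0.8, -3.5, 0], 0],
  [[-0.8, -2, 0], 0],
  [[-0.2, -0.5, 0], 0],
  [[0, 0, 0], 0],
  [[0, 0, 0], 0],
])

```text
t: 67.9
position: [436.2, -189.2, 293.4]
ee_rot: [0.426, 3.018, 0.072]
ft_force: [-0.5, 0.7, -0.4]
width: 38.5
```

```bash
python3 tl.py;python3 cr.py top 220 160 340 250 6 t33.png;python3 cr.py scene 240 100 330 220 6 s33.png
```

```text
67.9 [ 436.2 -189.2  293.4] tilt [0.098 0.034] yaw 74.1 [ 0.78  0.07 -0.44  1.93 -0.04  1.07  1.65]
67.9 [ 436.2 -189.2  293.4]
67.95 [ 436.3 -188.9  293.5]
```

View pics/t33.png

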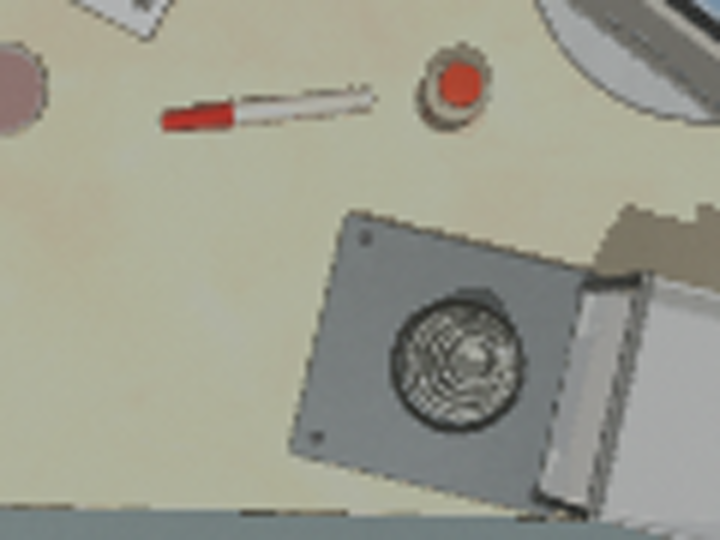

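View pics/s33.png

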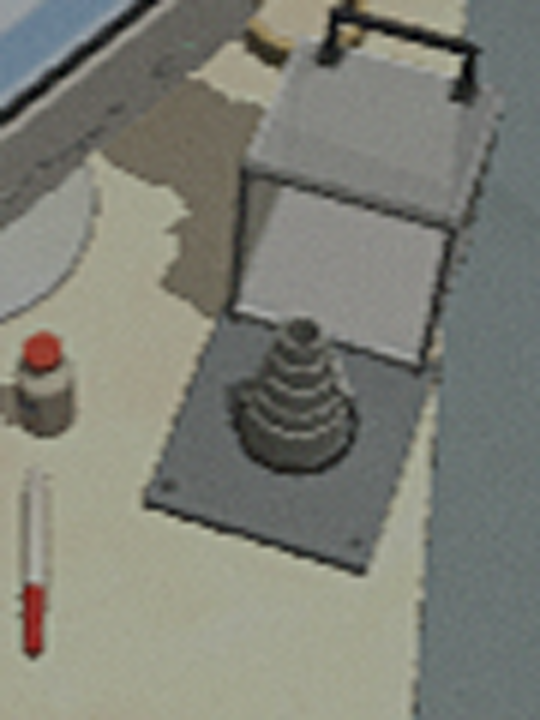

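carry_out([
  [[0.1, -1.2, -1.5], 0],
  [[0, -0.6, -2.5], 0],
  [[0, 0, -1.5], 0],
  [[0, 0, -0.5], 0],
  [[0, 0, 0], 0],
  [[0, 0, 0], 0],
])

```text
t: 68.6
position: [441.7, -200.7, 234.1]
ee_rot: [0.403, 3.015, 0.071]
ft_force: [0.5, 0.4, -0.4]
width: 38.3
```

```bash
python3 tl.py;python3 cr.py scene 260 80 330 160 7 s34.png
```

```text
68.6 [ 441.7 -200.7  234.1] tilt [0.104 0.033] yaw 74.9 [ 0.78  0.14 -0.44  2.   -0.01  0.93  1.66]
68.6 [ 441.7 -200.7  234.1]
```

View pics/s34.png

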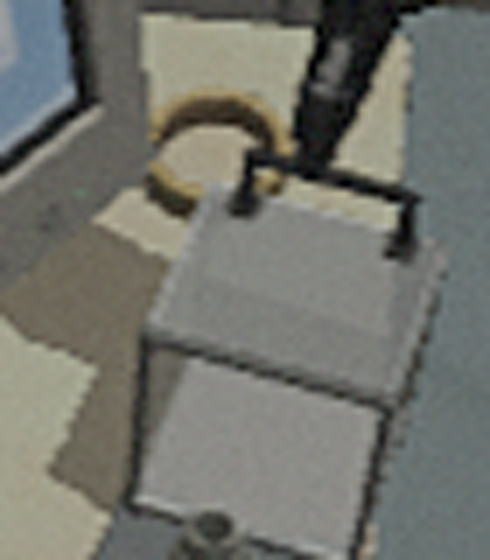

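carry_out([
  [[-0.3, -0.75, 0], 0],
  [[0, 0, -0.8], 0],
  [[0, 0, -0.6], 0],
  [[0, 0, 0], 0],
])

```text
t: 69.05
position: [439.5, -209.5, 221.2]
ee_rot: [0.403, 3.011, 0.068]
ft_force: [-0.4, -0.1, -0.3]
width: 38.1
```

carry_out([
  [[0, 0.1, -0.8], 0],
  [[0, 0, -0.8], 0],
  [[0, 0, -0.8], 0],
  [[0, 0, -0.6], 0],
  [[0, 0, 0], 0],
])

```text
t: 69.55
position: [439.0, -207.9, 187.8]
ee_rot: [0.403, 3.013, 0.07]
ft_force: [0.1, -0.5, 0.0]
width: 38.4
```

carry_out([
  [[0, 0, 0], 0],
  [[0, 0, 0], 0],
  [[0, 0, 0], 0],
  [[0, 0, 0], 0],
  [[0, 0, 0], 0],
], hand=1)

```text
t: 70.05
position: [439.1, -207.9, 187.7]
ee_rot: [0.397, 3.014, 0.068]
ft_force: [-0.5, -0.5, -2.2]
width: 7.7
```

```bash
python3 tl.py;python3 cr.py scene 260 80 330 160 7 s35.png
```

```text
70.05 [ 439.1 -207.9  187.7] tilt [0.106 0.031] yaw 75.1 [ 0.78  0.2  -0.43  2.05  0.02  0.82  1.66]
70.05 [ 439.1 -207.9  187.7]
```

View pics/s35.png

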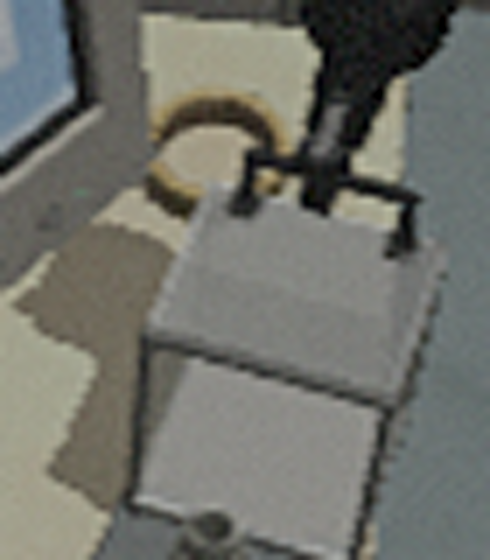

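carry_out([
  [[0.08, 0.4, 0.25], 0],
  [[0.17, 0.8, 0.47], 0],
  [[0.18, 0.82, 0.43], 0],
  [[0.18, 0.84, 0.4], 0],
  [[0.18, 0.85, 0.36], 0],
  [[0.19, 0.87, 0.32], 0],
])

```text
t: 70.7
position: [449.7, -159.7, 211.0]
ee_rot: [0.396, 3.013, 0.065]
ft_force: [3.6, -2.1, -7.7]
width: 7.7
```

carry_out([
  [[0.19, 0.88, 0.22], 0],
  [[0.19, 0.9, 0.18], 0],
  [[0.2, 0.9, 0.15], 0],
  [[0.2, 0.9, 0.12], 0],
  [[0.2, 0.9, 0.08], 0],
  [[0.2, 0.9, 0.04], 0],
  [[0.2, 0.9, 0], 0],
])

```text
t: 71.4
position: [464.6, -93.1, 221.8]
ee_rot: [0.396, 3.011, 0.059]
ft_force: [0.4, -3.0, -0.1]
width: 7.7
```

carry_out([
  [[0.2, 0.9, -0.06], 0],
  [[0.2, 0.9, -0.1], 0],
  [[0.2, 0.9, -0.14], 0],
  [[0.19, 0.88, -0.18], 0],
  [[0.19, 0.88, -0.22], 0],
  [[0.19, 0.86, -0.26], 0],
  [[0.18, 0.84, -0.3], 0],
])

```text
t: 72.1
position: [479.9, -24.6, 209.8]
ee_rot: [0.395, 3.01, 0.06]
ft_force: [1.5, -3.5, 1.2]
width: 8.0
```

carry_out([
  [[0.18, 0.83, -0.4], 0],
  [[0.18, 0.81, -0.44], 0],
  [[0.17, 0.8, -0.48], 0],
  [[0.17, 0.78, -0.52], 0],
  [[0.17, 0.76, -0.55], 0],
  [[0.16, 0.74, -0.58], 0],
])

```text
t: 72.7
position: [492.2, 30.6, 179.2]
ee_rot: [0.391, 3.008, 0.067]
ft_force: [0.5, -1.6, 1.7]
width: 7.9
```

carry_out([
  [[0.16, 0.72, -0.6], 0],
  [[0.15, 0.69, -0.64], 0],
  [[0.15, 0.66, -0.66], 0],
  [[0.14, 0.62, -0.68], 0],
  [[0.12, 0.5, -0.6], 0],
])

```text
t: 73.2
position: [500.3, 66.6, 144.3]
ee_rot: [0.39, 3.008, 0.069]
ft_force: [0.2, -1.6, 1.7]
width: 7.9
```

```bash
python3 tl.py;python3 cr.py scene 255 120 325 195 8 s36.png
```

```text
73.2 [500.3  66.6 144.3] tilt [0.113 0.031] yaw 75.4 [ 0.27  0.3  -0.57  2.08  0.24  0.71  0.87]
73.2 [500.3  66.6 144.3]
```

View pics/s36.png

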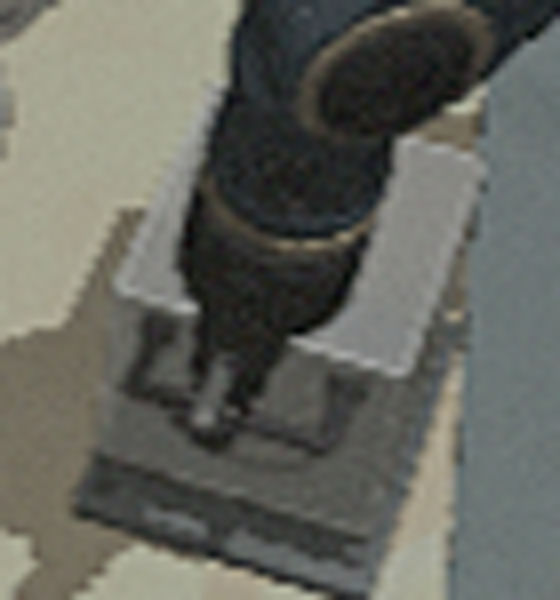

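carry_out([
  [[0.07, 0.3, -0.38], 0],
  [[0.06, 0.28, -0.38], 0],
  [[0.06, 0.27, -0.38], 0],
  [[0.06, 0.26, -0.38], 0],
  [[0.05, 0.24, -0.38], 0],
])

```text
t: 73.75
position: [503.6, 81.5, 123.3]
ee_rot: [0.39, 3.008, 0.07]
ft_force: [1.2, -0.9, 2.2]
width: 7.5
```

carry_out([
  [[0.03, 0.14, -0.25], 0],
  [[0.03, 0.14, -0.25], 0],
  [[0.03, 0.12, -0.22], 0],
  [[0, 0, 0], 0],
])

```text
t: 74.15
position: [504.7, 86.6, 115.1]
ee_rot: [0.39, 3.008, 0.072]
ft_force: [1.6, 0.1, 0.7]
width: 7.6
```

carry_out([
  [[0.02, 0.05, -0.25], 0],
  [[0.02, 0.05, -0.25], 0],
])

```text
t: 74.35
position: [505.2, 87.9, 112.3]
ee_rot: [0.39, 3.007, 0.069]
ft_force: [-14.4, -6.6, 42.5]
width: 7.8
```

carry_out([
  [[0, 0, 0.1], 0],
  [[0, 0, 0], 0],
])

```text
t: 74.55
position: [504.9, 87.2, 113.9]
ee_rot: [0.391, 3.007, 0.067]
ft_force: [1.6, 0.5, 0.2]
width: 7.5
```

```bash
python3 tl.py; python3 -c "
from station import state;print(state()['ft_force'])"; python3 cr.py scene 255 120 325 195 8 s37.png
```

```text
74.55 [504.9  87.2 113.9] tilt [0.113 0.029] yaw 75.4 [ 0.2   0.35 -0.54  2.09  0.31  0.65  0.77]
[1.63536214 0.51276413 0.18434616]
74.55 [504.9  87.2 113.9]
```

View pics/s37.png

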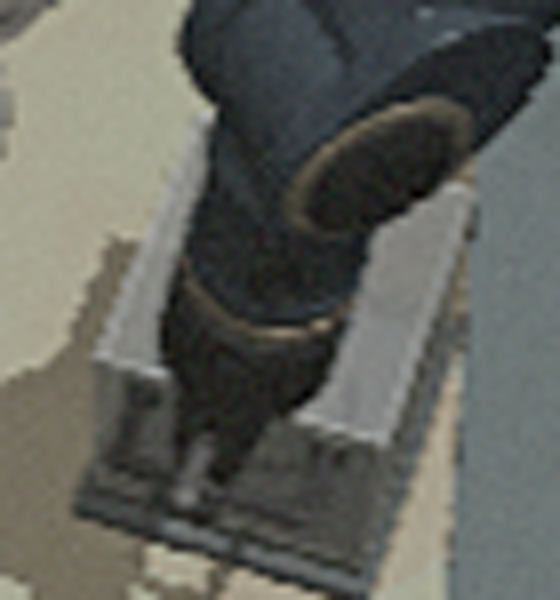

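carry_out([
  [[0, 0.05, -0.22], 0],
])

```text
t: 74.7
position: [505.1, 87.8, 112.5]
ee_rot: [0.391, 3.007, 0.066]
ft_force: [-9.4, -3.9, 31.6]
width: 7.8
```

carry_out([
  [[0, 0, 0], 0],
  [[0, 0, 0], 0],
  [[0, 0, 0], 0],
  [[0, 0, 0], 0],
], hand=0.3)

```text
t: 75.1
position: [503.5, 87.8, 110.8]
ee_rot: [0.399, 3.01, 0.067]
ft_force: [0.3, -0.2, -0.2]
width: 30.1
```

carry_out([
  [[0, 0, 0.8], 0],
  [[0, 0, 1.2], 0],
  [[0, 0, 2], 0],
  [[0, 0, 3], 0],
  [[0, 0, 4], 0],
  [[0, 2, 3], 0],
  [[0.5, 4, 1], 0],
  [[0.5, 4.5, 0], 0],
  [[0.5, 4.5, 0], 0],
  [[0.5, 3.5, 0], 0],
])

```text
t: 76.1
position: [523.2, 272.5, 276.7]
ee_rot: [0.423, 3.0, 0.069]
ft_force: [-0.0, -0.5, -0.4]
width: 30.2
```

carry_out([
  [[0, 4, 0], 0],
  [[0, 3, 0], 0],
  [[0, 1, 0], 0],
  [[0, 0, 0], 0],
])

```text
t: 76.5
position: [521.2, 361.6, 281.2]
ee_rot: [0.412, 3.0, 0.079]
ft_force: [-0.6, 0.0, 0.7]
width: 29.8
```

Run:
```python
from ov import *
s=state();print(s["t"],s["position"])
y=np.radians(-102.3)
im=snapshot("scene");np.save("scF.npy",im);cv2.imwrite("pics/sF.png",cv2.resize(im[:,:,::-1],(800,600)))
overlay("scene",im,(474.6,-30),y,0,255,125,325,200,8,"oF1.png"); crop("scene",255,125,325,200,8,"sF2.png",im)
im=snapshot("top");np.save("tpF.npy",im)
overlay("top",im,(474.6,-30),y,0,250,170,340,250,8,"oF2.png")
cv2.imwrite("pics/tF.png",cv2.resize(im[:,:,::-1],(800,600)))
```

```text
76.5 [521.19654662 361.55795982 281.19074895]
```

View pics/oF1.png

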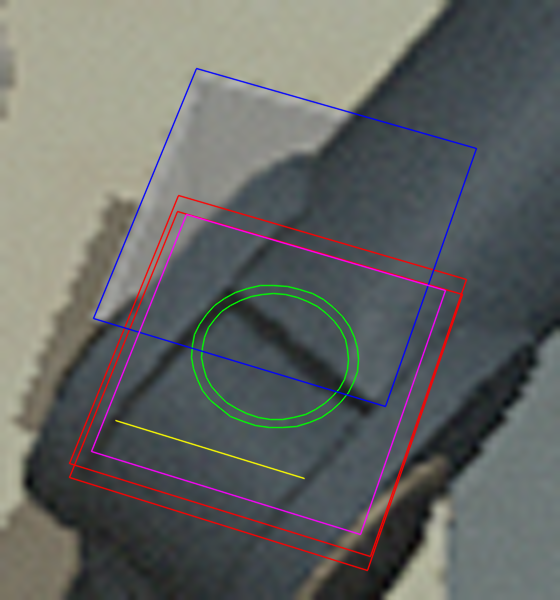

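View pics/sF2.png

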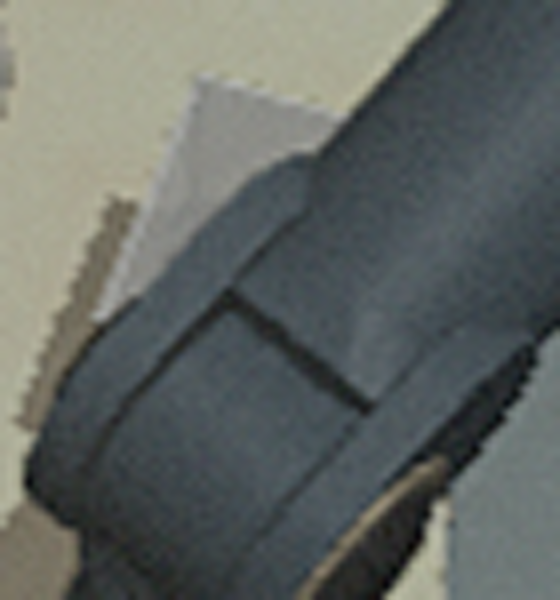

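View pics/oF2.png

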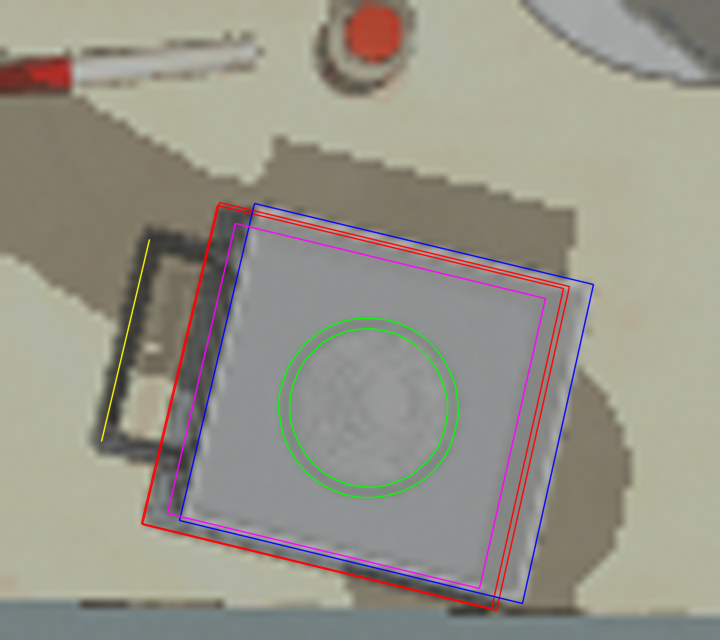

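View pics/tF.png

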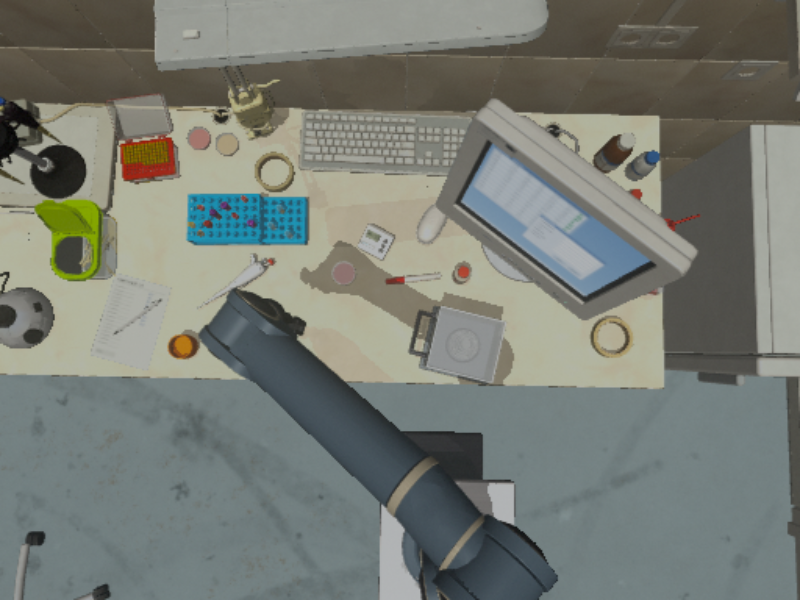

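carry_out([
  [[0, -3, 1], 0],
  [[0, -4.5, 1], 0],
  [[0, -4.5, 0], 0],
  [[0, -4.5, 0], 0],
  [[-0.5, -4.5, 0], 0],
  [[-0.5, -4.5, 0], 0],
  [[-0.5, -4.5, 0], 0],
  [[-0.5, -4.5, 0], 0],
  [[-0.5, -4.5, 0], 0],
  [[-1, -4.5, 0], 0],
])

```text
t: 77.6
position: [478.6, -107.0, 304.0]
ee_rot: [0.448, 2.99, 0.062]
ft_force: [1.2, -0.9, -0.3]
width: 29.8
```

carry_out([
  [[-1, -4, 0], 0],
  [[-1, -4, 0], 0],
  [[-1, -3, 0], 0],
  [[-0.5, -1, 0], 0],
  [[0, 0, 0], 0],
])

```text
t: 78.1
position: [430.6, -246.7, 305.5]
ee_rot: [0.494, 2.982, 0.051]
ft_force: [-1.0, 0.1, -0.2]
width: 30.1
```

Run:
```python
from ov import *
s=state();print(s["t"],s["position"],s["ft_force"])
y=np.radians(-102.3)
im=snapshot("scene");np.save("scF.npy",im);cv2.imwrite("pics/sG.png",cv2.resize(im[:,:,::-1],(800,600)))
overlay("scene",im,(474.6,-30),y,0,255,125,325,200,8,"oG1.png"); crop("scene",255,125,325,200,8,"sG2.png",im)
```

```text
78.1 [ 430.55229917 -246.69818369  305.47632829] [-0.99052748  0.13173577 -0.17777657]
```

View pics/oG1.png

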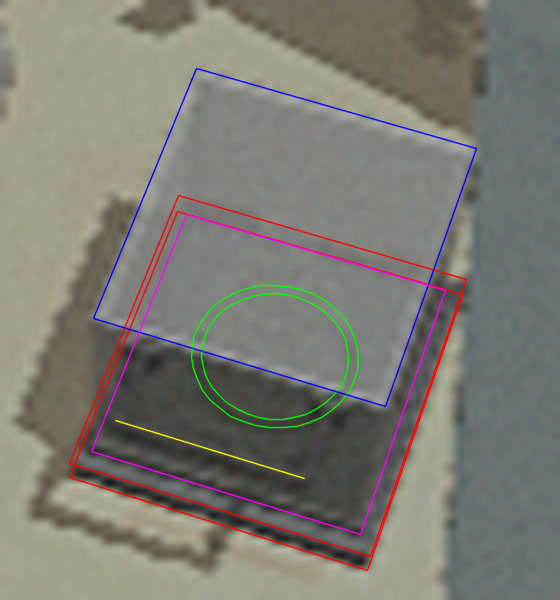

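View pics/sG2.png

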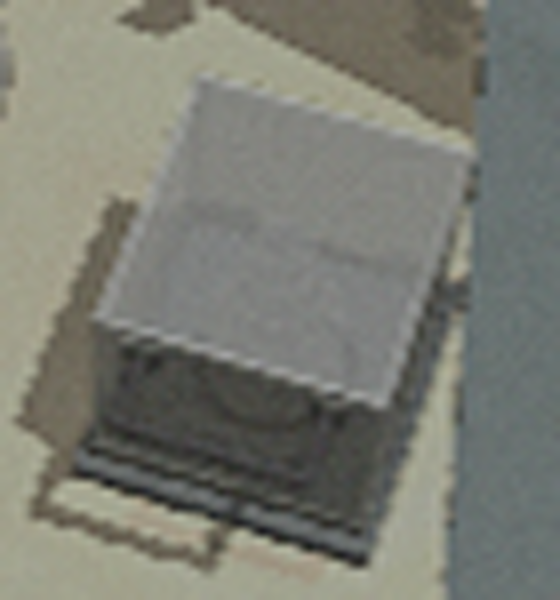

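View pics/sG.png

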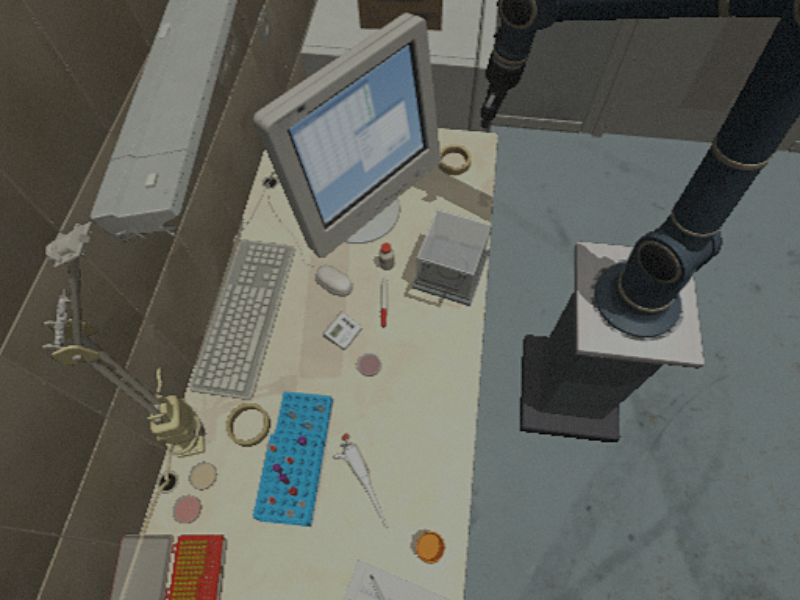

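```bash
python3 -c "
from station import *
print(close_job(),state()['t'])"
```

```text
the job is handed in; nothing more can be done
the job is handed in; nothing more can be done
```

I opened the cover onto its stop, nested all five beakers from largest to smallest in the ring, and shut the cover. I handed the job in at about 78 s; the hand-in gives no verdict.

**Nesting:** each beaker went in without touching a rim and came to rest at its expected height. A picture taken before closing showed the stack upright and concentric. The 48 mm beaker had been knocked about 3 cm aside mid-run; I found its new place in the pictures and nested it as usual.

**Cover and surroundings:**
- The pictures and the handle's height suggest the cover began about 0.05 rad ajar.
- At the open stop my fit put the angle about 1° short of the stated value. The cover would not move further under roughly 30 N, so I took it as fully back.
- After closing, both camera views match the fully shut model to within about a pixel.
- The bystanders, including the orange look-alike, stand where they were in the first pictures.

**Force and tilt:**
- The wrist force reached about 42 N for a moment as the cover met the base plate, with the fingers holding the handle. I backed off, then pressed once more at about 32 N and let go.
- The tool built up about 6° of tilt over the run, which I allowed for in each placing.

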